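# Sort standoffs into the kit tray and index it on

## Robot

A 6-joint arm with a two-finger parallel gripper is mounted at the origin on the work surface. World frame = base frame: x ahead of the robot, y to its left, z up, the work surface at z = 0. Lengths are in m, angles in rad, forces in N, time in s.
With the tool pointing down it reaches from about 0.35 to 0.85 m from the base axis. Payload 8.1 kg.
Tool frame: the origin (TCP) lies between the finger pads; the fingertips stand 17 mm ahead of it and the grasp point (between the pads) lies 2 mm behind it (ctrl.finger_overhang is the distance from the TCP to the fingertips, in m); z points along the fingers, y is the line along which they close (so a half turn about z gives the same grasp; the last joint's range is limited). The gripper opens to 85 mm and grips with 20 to 120 N. Pads are 22 mm wide; open, the fingers measure 114 mm over their backs; the gripper's body (76 mm by 85 mm) begins 54 mm behind the grasp point. The pads swing forward as they close: fully open they stand 13 mm farther back than shut.
Start: joints at [-1.316, 0.13, 1.488, -0, 1.523, -0.085], TCP at [0.2, -0.566, 0.223] pointing down, gripper open.
Joint ranges: [-2.96, 2.96], [-0.89, 2.26], [0.02, 2.5], [-1.34, 4.48], [0, 2.73], [-2.66, 2.66]. Speed limits (rad/s): [2.39, 2.39, 2.79, 3.14, 3.14, 3.14].

## Interface

Orientations are given as a unit quaternion [w, x, y, z].
In Python, from rig import sensors, cams, workorder, ctrl gives the robot as it stands.
- The arm moves only by the tool servo_tool, never from a script. Its argument "motion" is a list of rows, each a list of 5 numbers: the shift along the tool's x, y, z in mm, then the turn about the tool's z in rad, then the gripper command: -1 is shut, 1 is fully open, values between are in proportion. A call has 1 to 12 rows; each row shifts and turns the commanded pose from where the row before left it, along the tool's axes as they then stand; what a row does not reach is not made up. A row lasts 1/12 s, in which the tool goes at most 41.7 mm and 7.16 degrees, less where a joint would pass 70% of its speed; a pose out of reach is approached as far as the arm can. A call is refused whole if a number of a shift passes 41.7 or a number of a turn 0.125, either way. A call with a gripper value outside its range is refused whole. The fingers move at their own pace and stop on an object; the grip force is fixed at half the most. Time passes only in rows, so rows that do not move let the fingers close. It gives the time, the measured TCP pose, the force, the opening and the grip force at its end, in the units of the state.
- sensors.sense(): the state, without advancing time (a new reading comes with each control period).
- cams.get_image(name): name is "scene" or "side" or "wrist"; returns the picture (480x640x3 uint8, red, green, blue); there is no depth.
- cams.camera_params(name): a dict with "fx", "fy", "cx", "cy" (pixels), "D" ([k1, k2, p1, p2, k3] as OpenCV has them; the pictures are not rectified), "position" and "orientation" of the camera in the world; the wrist camera has in their place "T_tool_cam" (4x4, takes a point from camera to tool coordinates, whose origin is the TCP and whose axes are the flange's). Camera axes: x right, y down, z forward; pixel columns grow to the right and rows downward; lengths in m; the calibration is good to about 2 mm. A picture is of the moment at which its call begins: read the wrist's pose just before it. camera_params takes no time and is no camera call.
- workorder.job_done(): hands the job in; it is judged then, once.
The state is a dict: "clock": time; "joints": joint angles; "joint_velocities": joint speeds; "joint_torque": joint torques, N m; "eef_pos": TCP position; "tool_rot": TCP orientation; "force": force on the tool from outside, world axes, zero at the start; "torque": the same for the moment, N m; "grip_width": opening from 0.0 (shut) to 1.0 (fully open); "grip_force": force on a finger pad.
Only numpy, scipy, OpenCV 4.12 (cv2) and the standard library are available. Lean on these libraries where they do the work, as an engineer would, in place of code of your own. Each camera call takes 0.05 s, during which the arm holds its last target. There are 200 camera calls.

## Task

Turn the rotary table by its post from the one-pip station to the two-pip station, so that it clicks in for loading. There, lay every brass standoff on the bench flat in the tray row that matches its length (short, medium or long; end to end where several share a row), and only then turn the loaded table on to the three-pip station, with all standoffs still in their rows, and let go. Leave everything else on the bench where it is.

Things in the scene. Friction and masses are not known exactly. Their poses are not given: they have to be found in the camera images.
- turntable (a joint): Angle of the round aluminium table top (radius 150 mm), rad, growing counter-clockwise seen from above. Sprung detents at -1.047 (one pip, where it starts), 0 (two pips, loading) and +1.047 (three pips, hand-over); end stops at +-1.15. A detent pulls the table home from within about 0.4 rad; turning takes up to about 5 N at the post.
- index_base: Fixed grey round base of the rotary table, radius 172 mm. Origin at its underside on the turning axis. White pips on its rim, at radius 161 mm, 14 mm above the bench, in directions from its x axis: one pip -150 deg, two pips -90 deg, three pips -30 deg. The black pointer line beside the post shows the station. Place and yaw vary.
- post_top (a point): Top centre of the upright round steel handle post, 18 mm in diameter, standing 50 mm above the disc at 128 mm from the turning axis, 76 mm above the bench at its top. It stands in direction -y of the table's frame (that of index_base turned by the joint angle). The disc's surface is 26 mm above the bench.
- row_short (a point): Centre of the floor of the short row, the row farthest from the post: a trough in the plywood tray on the table, along x of this frame, 165 mm long and 24 mm wide inside; holds three short standoffs end to end; z up. Floor 32 mm above the bench, walls 6 mm high, 4 mm thick. The rows are parallel, 52 mm apart, and turn with the table.
- row_medium (a point): Centre of the floor of the medium row, the row nearest the post: a trough in the plywood tray on the table, along x of this frame, 152 mm long and 24 mm wide inside; holds two medium standoffs end to end; z up. Floor 32 mm above the bench, walls 6 mm high, 4 mm thick. The rows are parallel, 52 mm apart, and turn with the table.
- row_long (a point): Centre of the floor of the long row, the middle row, over the axis: a trough in the plywood tray on the table, along x of this frame, 192 mm long and 24 mm wide inside; holds two long standoffs end to end; z up. Floor 32 mm above the bench, walls 6 mm high, 4 mm thick. The rows are parallel, 52 mm apart, and turn with the table.
- short_1: Short brass hexagonal standoff, 45 mm long, 16 mm across flats (18.5 mm across corners), about 85 g. Origin at its centre, x along its length; lies on a flat with its centre 8 mm above what it rests on. May be absent (None).
- short_2: Short brass hexagonal standoff, 45 mm long, 16 mm across flats (18.5 mm across corners), about 85 g. Origin at its centre, x along its length; lies on a flat with its centre 8 mm above what it rests on. May be absent (None).
- short_3: Short brass hexagonal standoff, 45 mm long, 16 mm across flats (18.5 mm across corners), about 85 g. Origin at its centre, x along its length; lies on a flat with its centre 8 mm above what it rests on. May be absent (None).
- medium_1: Medium brass hexagonal standoff, 65 mm long, 16 mm across flats (18.5 mm across corners), about 124 g. Origin at its centre, x along its length; lies on a flat with its centre 8 mm above what it rests on. May be absent (None).
- medium_2: Medium brass hexagonal standoff, 65 mm long, 16 mm across flats (18.5 mm across corners), about 124 g. Origin at its centre, x along its length; lies on a flat with its centre 8 mm above what it rests on. May be absent (None).
- long_1: Long brass hexagonal standoff, 85 mm long, 16 mm across flats (18.5 mm across corners), about 162 g. Origin at its centre, x along its length; lies on a flat with its centre 8 mm above what it rests on. May be absent (None).
- long_2: Long brass hexagonal standoff, 85 mm long, 16 mm across flats (18.5 mm across corners), about 162 g. Origin at its centre, x along its length; lies on a flat with its centre 8 mm above what it rests on. May be absent (None).
- tape_roll: Black roll of tape lying flat, 60 mm across, 19 mm high, among the standoffs; bystander. Origin at its underside.
- offcut: Wood offcut 70 x 35 x 22 mm, beside the standoffs; bystander. Origin at its underside.
- paper_cup: Brown paper cup, 82 mm across, 95 mm high; bystander. Origin at its underside.
- screwdriver: Screwdriver lying just beyond the standoffs; bystander. Origin at its underside.
- strip: Dark steel strip 300 x 35 x 4 mm with brass inserts; bystander. Origin at its underside.
- shell_ear: White curved plastic ear of the puppet, 18 mm thick; bystander. Origin at its underside.
Things that resemble listed ones, but are neither listed nor needed, are in the scene too. What is shaped like the short_1 but orange is not meant. What is shaped like the long_2 but white is not meant.

How it is judged:
By the outcome, as a careful person would: the job done as asked, in the order asked, and still so for the second after the job is handed in, with the robot touching nothing.
Of short_1, short_2, short_3, medium_1, medium_2, long_1, long_2 only 5 to 7 are there at a start; the rules pass over those that are not, and their reading is None.
At some moment in a run one of short_1, short_2, short_3, medium_1, medium_2, long_1, long_2 may be knocked a few centimetres aside while the robot is not near it.
Once in a run the grip may slacken for a moment while it holds something.
It also fails if it takes over 210 s, if anything falls off the work surface, if the arm or the gripper's body presses on something with over 40 N, if the wrist force passes 120 N, or if a joint passes its speed limit or range.

## Working session

There is one attempt and no reset: what is moved stays moved. The work goes in short steps, Python scripts to look and compute and a tool call to move; the robot and the scene stay as the last step left them, time stands still between calls to the robot, and variables do not carry over. Pictures are saved under pics/ and viewed, at most 14 in all, crops included, and the job is handed in when it is done.

Besides the shell and the picture viewer there is one more tool, called in YAML: its name, and indented under it one key for each argument. servo_tool: Moves the arm, as the interface text tells. Its arguments: {"type":"object","properties":{"motion":{"type":"array"}},"required":["motion"]}

```bash
mkdir -p pics
cat > h.py <<'E'
import numpy as np, cv2
from rig import sensors, cams, workorder, ctrl
from scipy.spatial.transform import Rotation as R
def q2R(q): return R.from_quat([q[1],q[2],q[3],q[0]]).as_matrix()
def campose(name, st=None):
    p=cams.camera_params(name)
    K=np.array([[p['fx'],0,p['cx']],[0,p['fy'],p['cy']],[0,0,1.]]);D=np.array(p['D'],float)
    if name=='wrist':
        T=np.array(p['T_tool_cam']);st=st or sensors.sense()
        Rt=q2R(st['tool_rot']);Rc=Rt@T[:3,:3];t=np.array(st['eef_pos'])+Rt@T[:3,3]
    else:
        Rc=q2R(p['orientation']);t=np.array(p['position'])
    return K,D,Rc,t
def grab(name):
    st=sensors.sense();im=cams.get_image(name)[:,:,::-1].copy()
    return im,campose(name,st)
def ray(c,px):
    K,D,Rc,t=c
    u=cv2.undistortPoints(np.array(px,float).reshape(-1,1,2),K,D).reshape(-1,2)
    return t,(Rc@np.c_[u,np.ones(len(u))].T).T
def onplane(c,px,z):
    t,d=ray(c,px);return t+d*((z-t[2])/d[:,2])[:,None]
def proj(c,P):
    K,D,Rc,t=c
    return cv2.projectPoints(np.array(P,float).reshape(-1,3),cv2.Rodrigues(Rc.T)[0],-Rc.T@t,K,D)[0].reshape(-1,2)
E
python3 - <<'E'
from h import *
s=sensors.sense();print(s);print(ctrl.finger_overhang)
for n in('scene','side','wrist'):
    im,c=grab(n);cv2.imwrite(f'pics/{n}0.png',im);print(n,c[3],c[2][:,2],c[0][0,0], c[1])
print(cams.camera_params('wrist')['T_tool_cam'])
E
```

```text
{'clock': 0.0, 'joints': array([-1.31639722e+00,  1.31149815e-01,  1.48928358e+00,  2.32562501e-05,
        1.52301559e+00, -8.54243572e-02]), 'joint_velocities': array([ 0.00069797, -0.00181629, -0.00189289, -0.00127532, -0.0001332 ,
       -0.00131352]), 'joint_torque': array([-1.17584143e-03, -5.69377434e+01, -5.00565755e+01, -3.09770394e-04,
        1.44700654e-02,  1.03114125e-06]), 'eef_pos': array([ 0.19986379, -0.56512849,  0.22194888]), 'tool_rot': array([-9.25834582e-04,  9.85599367e-01,  1.69094724e-01, -6.67520766e-05]), 'force': array([-0.74969942, -0.50139818,  0.51431359]), 'torque': array([-0.01219131,  0.01106953,  0.00666171]), 'grip_force': 0.0, 'grip_width': 0.999785610828108}
0.017
scene [ 1.36150787 -0.02582827  1.18162609] [-0.60539801  0.02658823 -0.79547867] 537.1628364126121 [-0.12164358  0.          0.          0.          0.        ]
side [ 0.44047567 -1.02007242  0.8752895 ] [ 0.06689649  0.79233604 -0.60640619] 573.2475216567593 [-0.01124148  0.          0.          0.          0.        ]
wrist [ 0.26058783 -0.54377983  0.37292173] [-0.24403438 -0.08469119 -0.9660614 ] 406.0376586486065 [-0.01306737  0.          0.          0.          0.        ]
[[-1.18250498e-03 -9.66015104e-01 -2.58482919e-01  6.44150496e-02]
 [ 9.99999199e-01 -1.25897070e-03  1.30301389e-04 -2.04213895e-04]
 [-4.51295532e-04 -2.58482558e-01  9.66015819e-01 -1.50867979e-01]
 [ 0.00000000e+00  0.00000000e+00  0.00000000e+00  1.00000000e+00]]
```

View pics/scene0.png

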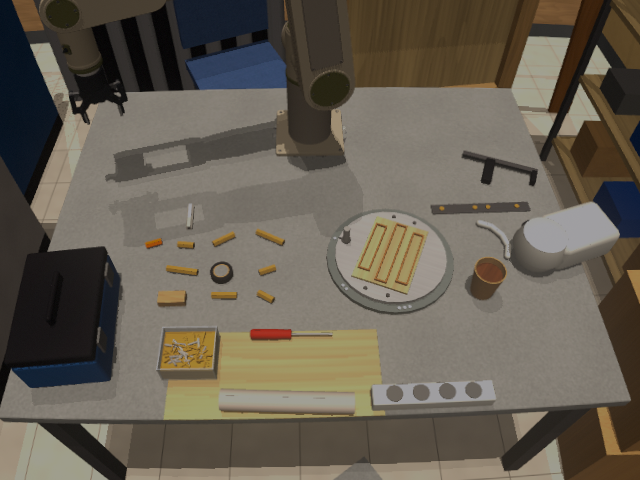

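View pics/side0.png

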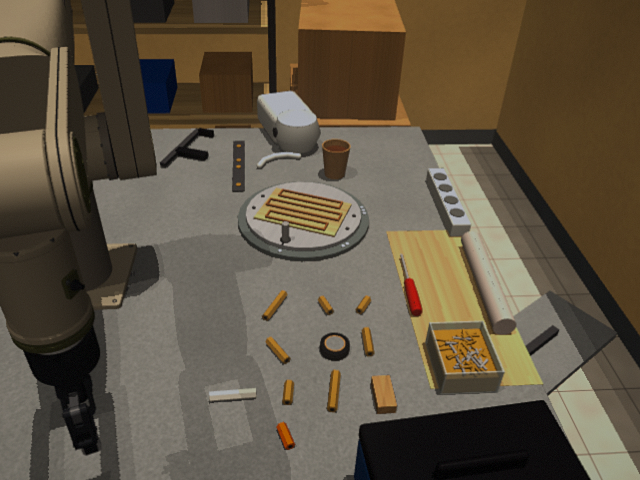

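The scene view shows seven brass pieces around the tape at (221,272): (186,244), (223,239), (270,237), (181,270), (267,270), (224,295) and (265,296). The orange decoy is at (153,243), the white one at (190,215) and the offcut at (172,298). The table centre is near (390,260) and the post near (347,235). The side view shows the same pieces from (274,305) to (289,391), with the post at (285,232).

```bash
cat >> h.py <<'E'
def blobs(im,c,z,roi=None,amin=25):
    """brass blobs -> list of (xy, angle, length, width, px) on plane z"""
    h=cv2.cvtColor(im,cv2.COLOR_BGR2HSV)
    m=cv2.inRange(h,(8,110,60),(30,255,255))
    if roi is not None:
        r=np.zeros_like(m);x0,y0,x1,y1=roi;r[y0:y1,x0:x1]=255;m&=r
    out=[]
    for k in cv2.findContours(m,cv2.RETR_EXTERNAL,cv2.CHAIN_APPROX_NONE)[0]:
        if cv2.contourArea(k)<amin: continue
        P=onplane(c,k.reshape(-1,2),z)[:,:2]
        (cx,cy),(w,l),a=cv2.minAreaRect((P*1000).astype(np.float32))
        a=np.radians(a)
        if w>l: ang=a;L,W=w,l
        else: ang=a+np.pi/2;L,W=l,w
        ang=(ang+np.pi/2)%np.pi-np.pi/2
        hs=np.median(h[m*0==0].reshape(-1,3),0)
        mm=np.zeros_like(m);cv2.drawContours(mm,[k],-1,255,-1)
        col=cv2.mean(h,mm)[:3]
        out.append((cx,cy,ang,L,W,k.reshape(-1,2).mean(0),col))
    return out
E
python3 - <<'E'
from h import *
for n,roi in(('scene',(135,222,300,310)),('side',(255,280,405,455))):
    im,c=campose(n),0
    im=cv2.imread(f'pics/{n}0.png');c=campose(n)
    for b in blobs(im,c,.008,roi): print(n,np.round(b[:2],0),'ang %.2f L %.0f W %.0f'%b[2:5],b[5].round(),np.round(b[6]))
# disc / post crops
im=cv2.imread('pics/scene0.png')[200:320,315:465];cv2.imwrite('pics/t0.png',cv2.resize(im,None,fx=5,fy=5,interpolation=cv2.INTER_CUBIC))
im=cv2.imread('pics/side0.png')[170:265,230:380];cv2.imwrite('pics/t1.png',cv2.resize(im,None,fx=5,fy=5,interpolation=cv2.INTER_CUBIC))
E
```

```text
scene [ 628. -234.] ang 1.55 L 66 W 18 [224. 295.] [ 19. 170. 139.]
scene [ 634. -368.] ang 1.55 L 72 W 42 [171. 298.] [ 18. 128. 141.]
scene [ 633. -127.] ang 1.03 L 48 W 18 [265. 296.] [ 19. 164. 138.]
scene [ 551. -123.] ang -1.21 L 45 W 19 [267. 269.] [ 19. 164. 136.]
scene [ 546. -353.] ang 1.39 L 87 W 19 [181. 270.] [ 19. 171. 139.]
scene [ 460. -352.] ang 1.55 L 47 W 21 [185. 244.] [ 19. 164. 136.]
scene [ 453. -443.] ang -1.25 L 46 W 25 [153. 243.] [ 14. 209. 146.]
scene [ 443. -246.] ang -1.00 L 66 W 20 [223. 238.] [ 19. 163. 134.]
scene [ 439. -120.] ang 1.07 L 89 W 20 [270. 237.] [ 19. 163. 138.]
side [ 454. -441.] ang -1.27 L 55 W 19 [285. 435.] [ 12. 232. 139.]
side [ 462. -350.] ang 1.45 L 55 W 18 [288. 392.] [ 17. 188. 128.]
side [ 639. -362.] ang 1.56 L 85 W 38 [384. 395.] [ 16. 155. 151.]
side [ 547. -348.] ang 1.39 L 96 W 18 [334. 391.] [ 18. 190. 130.]
side [ 443. -246.] ang -1.01 L 73 W 19 [278. 350.] [ 17. 186. 134.]
side [ 560. -234.] ang 1.52 L 43 W 43 [335. 343.] [ 18.  74. 129.]
side [ 627. -231.] ang 1.55 L 76 W 18 [367. 342.] [ 17. 186. 131.]
side [ 550. -122.] ang -1.22 L 57 W 19 [325. 305.] [ 17. 181. 131.]
side [ 634. -124.] ang 1.01 L 59 W 18 [362. 305.] [ 17. 182. 131.]
side [ 441. -117.] ang 1.06 L 98 W 19 [274. 306.] [ 17. 183. 133.]
```

View pics/t0.png

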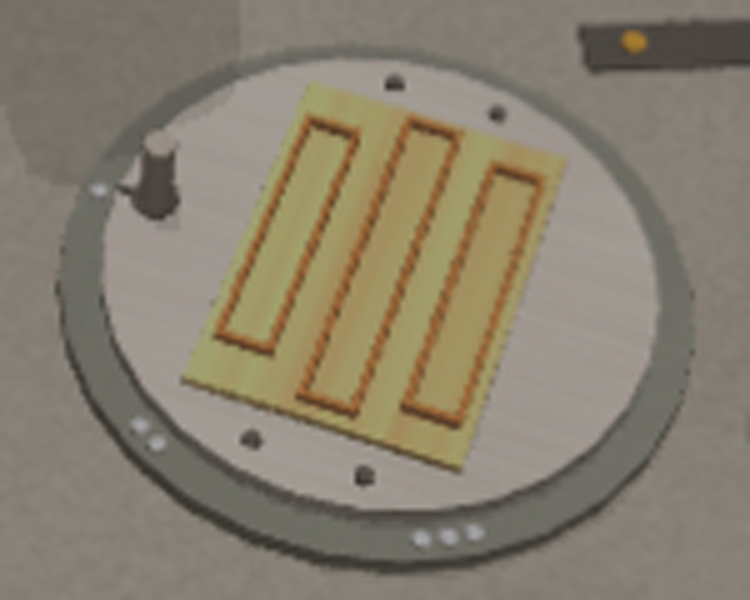

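View pics/t1.png

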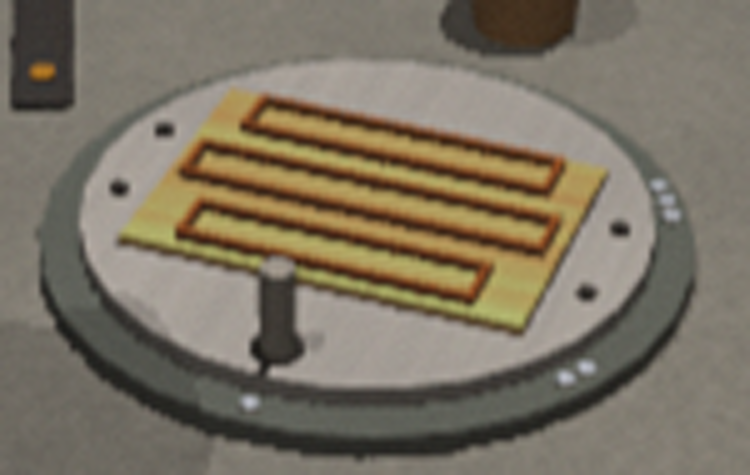

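```bash
cat >> h.py <<'E'
def tri(ps):
    A=np.zeros((3,3));b=np.zeros(3)
    for c,px in ps:
        t,d=ray(c,px);d=d[0]/np.linalg.norm(d[0]);M=np.eye(3)-np.outer(d,d);A+=M;b+=M@t
    return np.linalg.solve(A,b)
def psi(s): 
    x=q2R(s['tool_rot'])[:,0];return np.arctan2(x[1],x[0])
def plan(x,y,z,a):
    """shift in mm (tool axes after turning) and turn to reach TCP x,y,z [mm] with tool-x along a (mod pi)"""
    s=sensors.sense();p=psi(s);d=np.array([x,y,z])-np.array(s['eef_pos'])*1000
    t=-((a-p+np.pi/2)%np.pi-np.pi/2);n=p-t
    v=[d[0]*np.cos(n)+d[1]*np.sin(n),d[0]*np.sin(n)-d[1]*np.cos(n),-d[2]]
    print('t%.1f turn %.3f shift'%(s['clock'],t),np.round(v,1),'psi %.3f'%p,'F',np.round(s['force'],1),'w %.3f gf %.1f j6 %.2f'%(s['grip_width']*85,s['grip_force'],s['joints'][5]))
E
python3 - <<'E'
from h import *
S=campose('scene');C=campose('side')
f=lambda o,p:np.array(o)+np.array(p)/5-.4
sc=lambda *p:(S,f((315,200),p)); sd=lambda *p:(C,f((230,170),p))
post=tri([sc(160,140),sd(280,265)]);print('post',post*1000)
pp=[tri([sc(*a),sd(*b)]) for a,b in(((98,190),(250,402)),((149,434),(577,373)),((448,537),(666,201)))]
print(np.round(pp,4)*1000)
from scipy.optimize import least_squares
P=np.array(pp)[:,:2];al=np.radians([-150,-90,-30])
r=least_squares(lambda v:(v[:2]+.161*np.c_[np.cos(al+v[2]),np.sin(al+v[2])]-P).ravel(),[.5,.15,0.])
for k in range(4):
    q=least_squares(lambda v:(v[:2]+.161*np.c_[np.cos(al+v[2]),np.sin(al+v[2])]-P).ravel(),[.5,.15,k*1.57])
    if q.cost<r.cost:r=q
x,y,w=r.x;print('base',r.x,'res',np.round(r.fun*1000,1))
for th in(-1.047,0,1.047):
    a=w+th-np.pi/2;print('post at',th,1000*(x+.128*np.cos(a)),1000*(y+.128*np.sin(a)),'ang',a)
# row corners -> heights and centre
names={'long':[((412,125),(190,165)),((460,138),(205,148)),((355,410),(550,250)),((302,397),(540,245))]}
for a,b in [((310,125),(183,232)),((272,350),(485,300)),((412,120),(187,173)),((355,412),(553,250)),((495,168),(245,125)),((462,422),(557,190))]:
    print('rowc',tri([sc(*a),sd(*b)])*1000)
E
```

```text
post [470.8489186   88.92844696  77.96984989]
[[455.9  59.2  17.9]
 [615.6  77.3  17.4]
 [680.4 224.6  16.5]]
base [0.5203005  0.20679356 0.63496599] res [-0.1  0.1  0.1 -0.1 -0.1  0.1]
post at -1.047 469.03983479001295 89.50611222182431 ang -1.9828303397991964
post at 0 596.2237156116632 103.74179579330952 ang -0.9358303397991965
post at 1.047 647.5103567192318 220.99397987320913 ang 0.11116966020080343
rowc [425.10698486 178.12348147  34.2946197 ]
rowc [572.28690525 142.01770003  19.84364569]
rowc [425.90521042 234.02569724  34.85407643]
rowc [611.73545489 181.97884847  20.63648557]
rowc [458.46970861 276.85892476  34.65227903]
rowc [619.68694738 236.74691158  20.80346195]
```

Every pip and the post triangulate consistently with one base pose. Next I turn the tool and go above the post.

servo_tool:
  motion:
    - [0, 0, 0, -0.117, -0.3]
    - [0, 0, 0, -0.117, -0.3]
    - [0, 0, 0, -0.117, -0.3]
    - [0, 0, 0, -0.117, -0.3]
    - [0, 0, 0, -0.117, -0.3]
    - [0, 0, 0, -0.117, -0.3]
    - [0, 0, 0, -0.117, -0.3]

```text
clock: 0.73
eef_pos: [0.1999, -0.5654, 0.2225]
tool_rot: [-0.0, 0.835, 0.55, 0.0]
force: [0.3, -0.1, 0.1]
grip_width: 0.351
grip_force: 0.0
```

servo_tool:
  motion:
    - [34, -0.7, 0, 0, -0.3]
    - [34, -0.7, 0, 0, -0.3]
    - [34, -0.7, 0, 0, -0.3]
    - [34, -0.7, 0, 0, -0.3]
    - [34, -0.7, 0, 0, -0.3]
    - [34, -0.7, 0, 0, -0.3]
    - [34, -0.7, 0, 0, -0.3]
    - [34, -0.7, 0, 0, -0.3]
    - [34, -0.7, 0, 0, -0.3]
    - [34, -0.7, 0, 0, -0.3]

```text
clock: 1.57
eef_pos: [0.3298, -0.2497, 0.2228]
tool_rot: [-0.0, 0.837, 0.547, 0.0]
force: [1.5, 0.3, 0.6]
grip_width: 0.347
grip_force: 0.0
```

servo_tool:
  motion:
    - [34, -0.7, 0, 0, -0.3]
    - [34, -0.7, 0, 0, -0.3]
    - [34, -0.7, 0, 0, -0.3]
    - [34, -0.7, 0, 0, -0.3]
    - [34, -0.7, 0, 0, -0.3]
    - [34, -0.7, 0, 0, -0.3]
    - [34, -0.7, 0, 0, -0.3]
    - [26, -0.7, 0, 0, -0.3]
    - [0, 0, 0, 0, -0.3]

```text
clock: 2.32
eef_pos: [0.4311, -0.0032, 0.2228]
tool_rot: [-0.001, 0.836, 0.549, 0.001]
force: [1.3, 0.8, -0.1]
grip_width: 0.35
grip_force: 0.0
```

Run:
```python
from h import *
im,c=grab('wrist');cv2.imwrite('pics/w1.png',im);plan(470,89.3,222,1.159)
print(proj(c,[[.47,.0893,.077],[.4710,.0889,.077],[.52,.207,.032]]))
```

```text
t2.4 turn 0.004 shift [102.3  -1.6   0.7] psi 1.163 F [-0.2  0.2 -0. ] w 29.306 gf 0.0 j6 0.28
[[ 311.32534203   76.93278977]
 [ 312.89679808   76.88453399]
 [ 310.03605884 -104.50659906]]
```

View pics/w1.png

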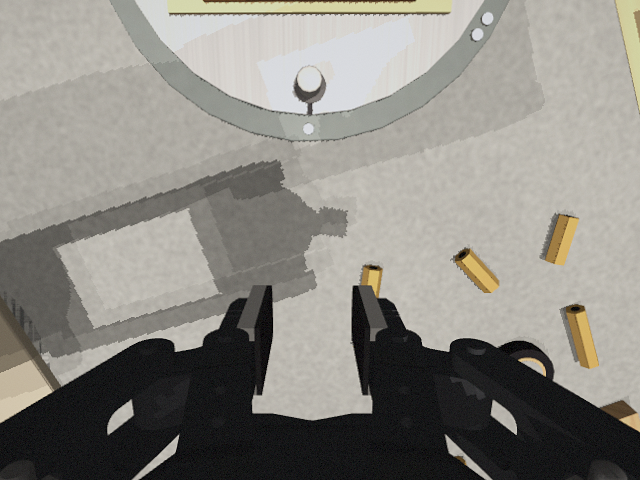

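The wrist view shows the post top at (309,78), against a predicted (311,77). The calibration is good to about 1 mm, so I go over the post and down.

servo_tool:
  motion:
    - [25.5, -0.7, 0, 0, -0.3]
    - [25.5, -0.7, 0, 0, -0.3]
    - [25.5, -0.7, 0, 0, -0.3]
    - [25.5, -0.5, 0, 0, -0.3]
    - [0, 0, 0, 0, -0.3]
    - [0, 0, 0, 0, -0.3]

```text
clock: 2.87
eef_pos: [0.4686, 0.0873, 0.2226]
tool_rot: [-0.0, 0.836, 0.548, -0.001]
force: [-0.0, -1.0, -0.1]
grip_width: 0.349
grip_force: 0.0
```

servo_tool:
  motion:
    - [0, 0, 25, 0, -0.3]
    - [0, 0, 25, 0, -0.3]
    - [0, 0, 25, 0, -0.3]
    - [0, 0, 25, 0, -0.3]
    - [0, 0, 16, 0, -0.3]
    - [0, 0, 16, 0, -0.3]
    - [0, 0, 16, 0, -0.3]
    - [0, 0, 16, 0, -0.3]
    - [0, 0, 0, 0, -0.35]
    - [0, 0, 0, 0, -0.4]

```text
clock: 3.7
eef_pos: [0.4676, 0.0861, 0.0583]
tool_rot: [-0.0, 0.837, 0.547, -0.001]
force: [-0.2, 0.2, 0.1]
grip_width: 0.298
grip_force: 0.0
```

Run:
```python
from h import *
plan(470,89.3,58,1.159)
```

```text
t3.7 turn -0.001 shift [3.9 0.9 0.3] psi 1.158 F [-0.2  0.2  0.1] w 25.302 gf 0.0 j6 0.49
```

servo_tool:
  motion:
    - [0.2, 5.7, 0, -0.0436, -0.4]
    - [0.2, 5.7, 0, -0.0436, -0.4]
    - [0.2, 5.7, 0, -0.0436, -0.4]
    - [0.2, 5.7, 0, -0.0436, -0.4]
    - [0.2, 5.7, 0, -0.0436, -0.4]
    - [0.2, 5.7, 0, -0.0436, -0.4]
    - [0.2, 5.7, 0, -0.0436, -0.4]
    - [0.2, 5.7, 0, -0.0436, -0.4]
    - [0.2, 5.7, 0, -0.0436, -0.4]
    - [0.2, 5.7, 0, -0.0436, -0.4]
    - [0.2, 5.7, 0, -0.0436, -0.4]
    - [0.2, 5.7, 0, -0.0436, -0.4]

```text
clock: 4.7
eef_pos: [0.5362, 0.0774, 0.0603]
tool_rot: [0.0, 0.666, 0.746, 0.0]
force: [-0.8, 0.5, -1.1]
grip_width: 0.296
grip_force: 0.6
```

Run:
```python
from h import *
plan(596.2,103.7,58,2.206)
```

```text
t4.7 turn -0.522 shift [-14.4  63.9   2.3] psi 1.684 F [-0.8  0.5 -1.1] w 25.171 gf 0.6 j6 -0.06
```

servo_tool:
  motion:
    - [0.1, 5.6, 0, -0.0436, -0.4]
    - [0.1, 5.6, 0, -0.0436, -0.4]
    - [0.1, 5.6, 0, -0.0436, -0.4]
    - [0.1, 5.6, 0, -0.0436, -0.4]
    - [0.1, 5.6, 0, -0.0436, -0.4]
    - [0.1, 5.6, 0, -0.0436, -0.4]
    - [0.1, 5.6, 0, -0.0436, -0.4]
    - [0.1, 5.6, 0, -0.0436, -0.4]
    - [0.1, 5.6, 0, -0.0436, -0.4]
    - [0.1, 5.6, 0, -0.0436, -0.4]
    - [0.1, 5.6, 0, -0.0436, -0.4]
    - [0.1, 5.6, 0, -0.0436, -0.4]

```text
clock: 5.7
eef_pos: [0.5991, 0.1014, 0.061]
tool_rot: [0.001, 0.451, 0.893, 0.0]
force: [0.2, 0.0, 0.1]
grip_width: 0.304
grip_force: 0.0
```

Run:
```python
from h import *
plan(596.2,103.7,58,2.206)
```

```text
t5.7 turn 0.001 shift [ 3.5 -1.   3. ] psi 2.207 F [0.2 0.  0.1] w 25.831 gf 0.0 j6 -0.55
```

servo_tool:
  motion:
    - [0, 0, -15, 0, -0.3]
    - [0, 0, -28, 0, -0.3]
    - [0, 0, -28, 0, -0.3]
    - [0, 0, -28, 0, -0.3]
    - [0, 0, -28, 0, -0.3]
    - [20, 0, -28, 0, -0.3]
    - [20, 0, -28, 0, -0.3]
    - [20, 0, -15, 0, -0.3]
    - [10, 0, 0, 0, -0.3]
    - [0, 0, 0, 0, -0.3]
    - [0, 0, 0, 0, -0.3]

```text
clock: 6.62
eef_pos: [0.5562, 0.158, 0.257]
tool_rot: [0.0, 0.451, 0.893, -0.0]
force: [0.5, 1.3, 0.1]
grip_width: 0.35
grip_force: 0.0
```

Run:
```python
from h import *
im,c=grab('wrist');cv2.imwrite('pics/w2.png',im)
im2,c2=grab('scene');cv2.imwrite('pics/s2.png',im2);plan(596.2,103.7,58,2.206)
np.savez('w2.npz',K=c[0],D=c[1],R=c[2],t=c[3])
print(proj(c,[[.5203,.2068,.032]]))
for b in blobs(im2,c2,.008,(135,222,300,310)): print(np.round(b[:2],0),'ang %.2f L %.0f W %.0f'%b[2:5])
```

```text
t6.7 turn -0.001 shift [-67.    0.5 197.6] psi 2.205 F [-0.2  1.1 -1. ] w 30.075 gf 0.0 j6 -0.45
[[312.81450224 135.870859  ]]
[ 628. -234.] ang 1.55 L 66 W 18
[ 634. -368.] ang 1.55 L 72 W 42
[ 633. -127.] ang 1.03 L 48 W 18
[ 551. -123.] ang -1.20 L 45 W 19
[ 546. -353.] ang 1.40 L 87 W 19
[ 460. -352.] ang 1.55 L 47 W 21
[ 454. -443.] ang -1.24 L 46 W 23
[ 443. -246.] ang -1.00 L 66 W 20
[ 439. -120.] ang 1.07 L 89 W 19
```

View pics/w2.png

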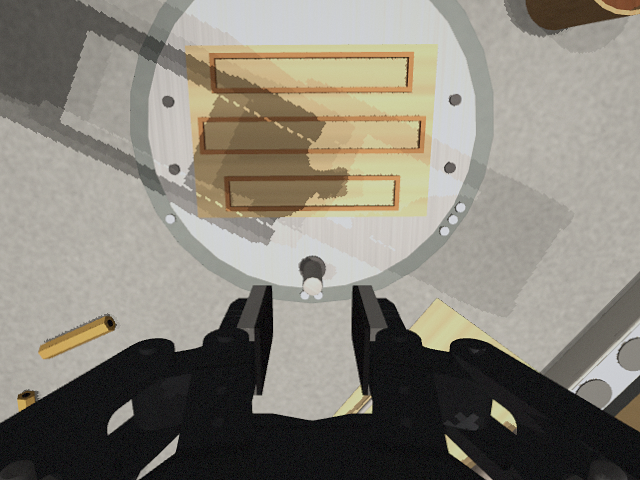

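The table stands at the two-pip station, with the post over the pip pair at (312,295). The rows centre at short (312,72), long (312,134) and medium (313,193). I triangulate the rim centres against the scene view.

```bash
cat > rows.py <<'E'
from h import *
def rims(im,roi):
    h=cv2.cvtColor(im,cv2.COLOR_BGR2HSV);m=cv2.inRange(h,(6,125,60),(17,255,215))
    r=np.zeros_like(m);x0,y0,x1,y1=roi;r[y0:y1,x0:x1]=255;m&=r
    m=cv2.morphologyEx(m,cv2.MORPH_CLOSE,np.ones((3,3)))
    out=[]
    for k in cv2.findContours(m,cv2.RETR_EXTERNAL,cv2.CHAIN_APPROX_NONE)[0]:
        if cv2.contourArea(cv2.convexHull(k))<200: continue
        out.append(cv2.boxPoints(cv2.minAreaRect(k)))
    return out
if __name__=='__main__':
    d=np.load('w2.npz');cw=(d['K'],d['D'],d['R'],d['t']);cs=campose('scene')
    A=rims(cv2.imread('pics/w2.png'),(180,40,440,220));B=rims(cv2.imread('pics/s2.png'),(330,205,450,305))
    for n,L,c in(('w',A,cw),('s',B,cs)):
        for b in L:
            P=onplane(c,b,.038)*1000;e=P[1]-P[0];f=P[2]-P[1]
            g=e if np.hypot(*e[:2])>np.hypot(*f[:2]) else f
            print(n,b.mean(0).round(1),'c',P.mean(0)[:2].round(1),'dims',np.linalg.norm(e).round(),np.linalg.norm(f).round(),'ang %.3f'%(np.arctan2(g[1],g[0])%np.pi))
    A=sorted(A,key=lambda b:b.mean(0)[1])
    for a in A:
        for b in B:
            p=tri([(cw,a.mean(0)),(cs,b.mean(0))]);e=proj(cs,p)-b.mean(0)
            if np.linalg.norm(e)<3: print('tri',p*1000,e)
E
python3 rows.py
python3 -c "
import numpy as np
for n,r in(('short',52),('long',0),('med',-52)):
  w=.635;print(n,520.3-r*np.sin(w),206.8+r*np.cos(w))"
```

```text
w [311.5 192.5] c [549.2 165.5] dims 32.0 159.0 ang 0.634
w [311.6 134.5] c [518.7 207.1] dims 198.0 32.0 ang 0.641
w [311.  72.] c [487.7 248.4] dims 172.0 32.0 ang 0.634
s [376.9 261.6] c [552.  164.5] dims 37.0 167.0 ang 0.638
s [391.7 251.8] c [520.1 206.5] dims 39.0 207.0 ang 0.619
s [405.2 242.4] c [490.4 247.1] dims 38.0 180.0 ang 0.639
tri [487.23928331 249.5892222   31.27771306] [[-0.15523341 -0.01319768]]
tri [519.00398879 208.19817495  33.10351788] [[-0.40646772 -0.08599551]]
tri [549.82042277 165.77036878  32.77690465] [[-0.29553086 -0.0946919 ]]
short 489.45476925349766 248.6637282166201
long 520.3 206.8
med 551.1452307465022 164.93627178337994
```

Run:
```python
from h import *
plan(443,-246,150,2.137)
```

```text
t6.7 turn 0.068 shift [-279.8 -311.7  105.6] psi 2.205 F [-0.2  1.1 -1. ] w 30.075 gf 0.0 j6 -0.45
```

servo_tool:
  motion:
    - [0, 0, 0, 0.068, 0.2]
    - [-15.5, -17.3, 5, 0, 0.2]
    - [-15.5, -17.3, 5, 0, 0.2]
    - [-15.5, -17.3, 5, 0, 0.2]
    - [-15.5, -17.3, 5, 0, 0.2]
    - [-15.5, -17.3, 5, 0, 0.2]
    - [-15.5, -17.3, 5, 0, 0.2]
    - [-15.5, -17.3, 5, 0, 0.2]
    - [-15.5, -17.3, 5, 0, 0.2]
    - [-15.5, -17.3, 5, 0, 0.2]
    - [-15.5, -17.3, 5, 0, 0.2]

```text
clock: 7.63
eef_pos: [0.4923, -0.0671, 0.2053]
tool_rot: [-0.001, 0.482, 0.876, -0.0]
force: [0.3, 0.0, -0.8]
grip_width: 0.595
grip_force: 0.0
```

servo_tool:
  motion:
    - [-15.5, -17.3, 7, 0, 0.2]
    - [-15.5, -17.3, 7, 0, 0.2]
    - [-15.5, -17.3, 7, 0, 0.2]
    - [-15.5, -17.3, 7, 0, 0.2]
    - [-15.5, -17.3, 7, 0, 0.2]
    - [-15.5, -17.3, 7, 0, 0.2]
    - [-15.5, -17.3, 7, 0, 0.2]
    - [-15.5, -17.3, 7, 0, 0.2]
    - [0, 0, 0, 0, 0.2]
    - [0, 0, 0, 0, 0.2]

```text
clock: 8.47
eef_pos: [0.4416, -0.2451, 0.1492]
tool_rot: [-0.002, 0.483, 0.876, 0.0]
force: [-0.2, 0.5, 0.2]
grip_width: 0.599
grip_force: 0.0
```

Run:
```python
from h import *
im,c=grab('wrist');cv2.imwrite('pics/w3.png',im)
plan(443,-246,22,2.137)
for b in blobs(im,c,.008,amin=150): print(np.round(b[:2],0),'ang %.2f L %.0f W %.0f'%b[2:5],b[5].round())
```

```text
t8.5 turn -0.002 shift [ -1.7  -0.3 127.8] psi 2.135 F [0.2 0.4 0.2] w 50.866 gf 0.0 j6 -1.17
[ 545. -350.] ang 1.39 L 86 W 18 [352. 391.]
[ 460. -352.] ang 1.45 L 53 W 18 [261. 345.]
[ 626. -233.] ang 1.55 L 64 W 21 [517. 328.]
[ 630. -129.] ang 1.01 L 46 W 18 [612. 224.]
[ 443. -248.] ang -1.02 L 68 W 18 [313. 225.]
[ 549. -124.] ang -1.20 L 46 W 18 [532. 160.]
[ 440. -118.] ang 1.06 L 88 W 18 [412.  64.]
```

View pics/w3.png

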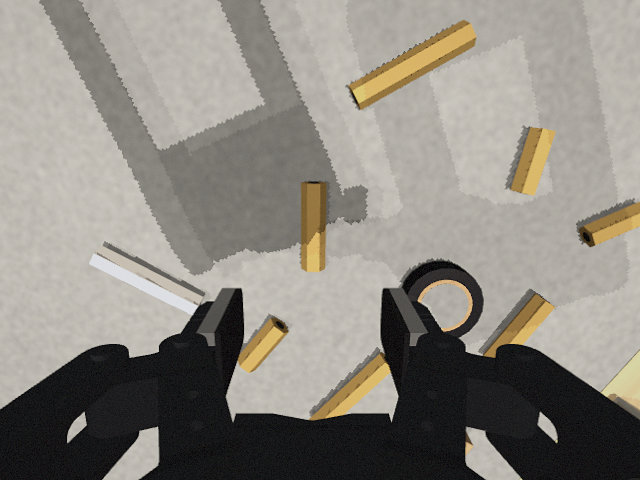

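The wrist view agrees with the fixed cameras to 2–3 mm, with the target piece at (313,225). I grasp the first medium now.

servo_tool:
  motion:
    - [-1, 0.5, 22, 0, 0.2]
    - [0, 0, 22, 0, 0.2]
    - [0, 0, 22, 0, 0.2]
    - [0, 0, 22, 0, 0.2]
    - [0, 0, 22, 0, 0.2]
    - [0, 0, 12, 0, 0.2]
    - [0, 0, 7, 0, 0.2]
    - [0, 0, 0, 0, 0.2]

```text
clock: 9.18
eef_pos: [0.4435, -0.2436, 0.0206]
tool_rot: [-0.001, 0.481, 0.877, 0.0]
force: [0.2, -0.1, 0.0]
grip_width: 0.605
grip_force: 0.0
```

servo_tool:
  motion:
    - [0, 0, 0, 0, -1]
    - [0, 0, 0, 0, -1]
    - [0, 0, 0, 0, -1]
    - [0, 0, 0, 0, -1]
    - [0, 0, 0, 0, -1]
    - [0, 0, 0, 0, -1]

```text
clock: 9.68
eef_pos: [0.4445, -0.2449, 0.0225]
tool_rot: [0.0, 0.481, 0.877, -0.0]
force: [-0.2, -0.8, -1.4]
grip_width: -0.001
grip_force: 0.0
```

servo_tool:
  motion:
    - [0, 0, -15, 0, -1]
    - [0, 0, -25, 0, -1]
    - [0, 0, -25, 0, -1]
    - [0, 0, -25, 0, -1]
    - [0, 0, -25, 0, -1]
    - [0, 0, -15, 0, -1]

```text
clock: 10.18
eef_pos: [0.4452, -0.2454, 0.1553]
tool_rot: [0.002, 0.481, 0.877, -0.0]
force: [0.5, -0.4, -0.1]
grip_width: 0.001
grip_force: 0.0
```

```bash
cat >> h.py <<'E'
u=np.array([np.cos(.636),np.sin(.636)])
ROW={'s':(488.7,248.5),'l':(519.5,207),'m':(550.3,165.3)}
def place(r,off,z=150): 
    p=np.array(ROW[r])+off*u;plan(p[0],p[1],z,.636)
def look(n='scene'):
    im,c=grab(n)
    for b in blobs(im,c,.008,(135,222,300,310) if n=='scene' else None,25 if n=='scene' else 150): print(np.round(b[:2],0),'ang %.2f L %.0f W %.0f'%b[2:5],b[5].round())
E
python3 -c "
from h import *
place('m',-36)"
```

```text
t10.2 turn 1.501 shift [ 292.5 -268.     5.3] psi 2.137 F [ 0.5 -0.4 -0.1] w 0.122 gf 0.0 j6 -1.17
```

The grip shut empty, so I look again.

```bash
python3 -c "
from h import *
look('wrist');look('side')
plan(443,-247,22,2.137)"
```

```text
[ 534. -386.] ang -0.94 L 22 W 13 [314. 411.]
[ 457. -350.] ang 1.45 L 47 W 12 [255. 333.]
[ 626. -234.] ang 1.55 L 67 W 20 [510. 323.]
[ 632. -126.] ang 1.01 L 52 W 18 [606. 218.]
[ 444. -248.] ang -1.02 L 67 W 18 [308. 219.]
[ 549. -124.] ang -1.20 L 46 W 18 [524. 156.]
[ 440. -118.] ang 1.06 L 88 W 18 [406.  61.]
[ 454. -441.] ang -1.24 L 55 W 19 [285. 435.]
[ 462. -350.] ang 1.46 L 55 W 18 [288. 392.]
[ 639. -362.] ang 1.56 L 85 W 38 [384. 394.]
[ 547. -349.] ang 1.39 L 97 W 18 [333. 393.]
[ 444. -246.] ang -1.03 L 75 W 19 [278. 351.]
[ 560. -234.] ang 1.52 L 43 W 43 [335. 343.]
[ 818. -262.] ang -1.57 L 115 W 101 [464. 351.]
[ 627. -231.] ang 1.55 L 76 W 18 [368. 342.]
[ 441. -118.] ang 1.07 L 97 W 19 [273. 307.]
[ 828. -108.] ang -1.57 L 493 W 200 [456. 308.]
[536. 249.] ang 0.65 L 191 W 155 [319. 213.]
[636. 522.] ang 1.45 L 244 W 86 [335. 158.]
[112. 803.] ang -0.02 L 220 W 139 [171. 122.]
[1098. 1493.] ang 1.07 L 2944 W 1837 [499. 110.]
[ 320. 1933.] ang 1.57 L 692 W 229 [251.  19.]
[  -9. 2119.] ang -1.47 L 311 W 106 [182.   8.]
[-633. 1601.] ang -1.23 L 1479 W 212 [24. 54.]
t10.3 turn 0.000 shift [  0.9  -3.2 133.9] psi 2.137 F [-0.2 -0.3  0.5] w -0.073 gf 0.0 j6 -1.17
```

Nothing moved: the tips were probably too high and slid over the upper flats. I go deeper, with a check before closing.

servo_tool:
  motion:
    - [0.5, -1.5, 0, 0, 0.2]
    - [0, 0, 0, 0, 0.2]
    - [0, 0, 22, 0, 0.2]
    - [0, 0, 22, 0, 0.2]
    - [0, 0, 22, 0, 0.2]
    - [0, 0, 22, 0, 0.2]
    - [0, 0, 20, 0, 0.2]
    - [0, 0, 14, 0, 0.2]
    - [0, 0, 8, 0, 0.2]
    - [0, 0, 4, 0, 0.2]
    - [0, 0, 0, 0, 0.2]

```text
clock: 11.2
eef_pos: [0.4416, -0.2444, 0.0165]
tool_rot: [-0.001, 0.481, 0.876, 0.0]
force: [-0.5, -0.1, 0.0]
grip_width: 0.607
grip_force: 0.0
```

servo_tool:
  motion:
    - [0, 0, 0, 0, 0.2]

```text
clock: 11.28
eef_pos: [0.4428, -0.2452, 0.0182]
tool_rot: [0.0, 0.481, 0.877, 0.0]
force: [-0.0, 0.6, 1.2]
grip_width: 0.599
grip_force: 0.0
```

servo_tool:
  motion:
    - [0, 0, 0, 0, -1]
    - [0, 0, 0, 0, -1]
    - [0, 0, 0, 0, -1]
    - [0, 0, 0, 0, -1]

```text
clock: 11.62
eef_pos: [0.4431, -0.2454, 0.0187]
tool_rot: [0.001, 0.481, 0.877, -0.0]
force: [0.8, -1.0, 0.0]
grip_width: 0.033
grip_force: 0.0
```

servo_tool:
  motion:
    - [0, 0, 0, 0, -1]
    - [0, 0, 0, 0, -1]

```text
clock: 11.78
eef_pos: [0.4428, -0.2452, 0.0182]
tool_rot: [0.0, 0.481, 0.877, -0.0]
force: [-0.2, 0.2, 0.5]
grip_width: 0.002
grip_force: 0.0
```

```bash
python3 -c "
from h import *
im,c=grab('side');cv2.imwrite('pics/sd3.png',cv2.resize(im[250:450,220:420],None,fx=3,fy=3))
im,c=grab('wrist');cv2.imwrite('pics/w4.png',im)
plan(443,-247,22,2.137);s=sensors.sense();print(s['joints'],s['grip_width'])"
```

```text
t11.9 turn 0.000 shift [-1.8 -0.8 -3.9] psi 2.137 F [-0.3 -0.4 -0.5] w -0.211 gf 0.0 j6 -1.17
[-6.06959765e-01  8.39571781e-02  1.93376818e+00  2.85015215e-05
  1.12375098e+00 -1.17338610e+00] -0.002480851651604416
```

View pics/sd3.png

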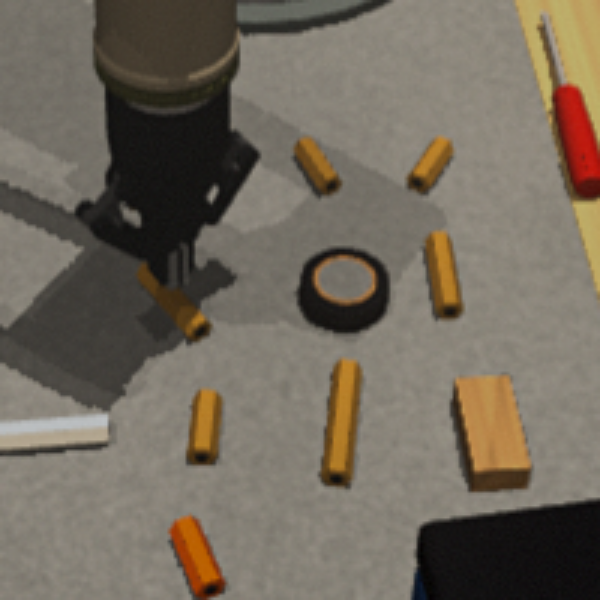

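View pics/w4.png

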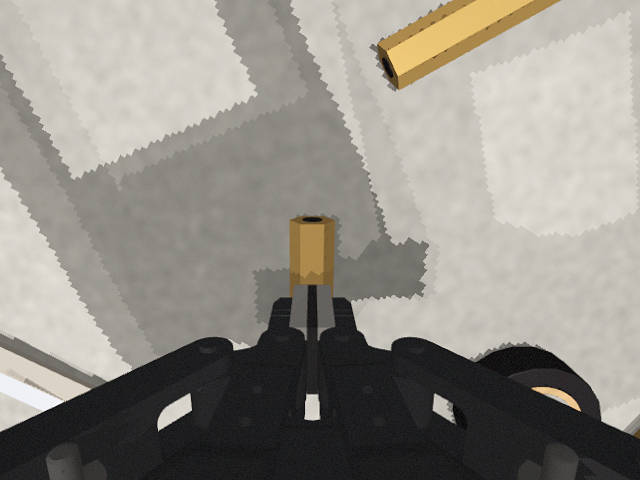

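The fingers close above the piece: in w4 the tips at (313,300) cover its top. I measure the real tip height.

```bash
python3 -c "
from h import *
S=campose('side');W=campose('wrist')
px=(220+180/3,250+284/3)
print(tri([(S,px),(W,(312,326))]),tri([(S,px),(W,(312,300))]))
s=sensors.sense();T=np.array(s['eef_pos']);
for z in(0,.008,.016,.024,.035): print(z,proj(S,[T[0],T[1],z]),proj(W,[T[0],T[1],z]),px)
print([onplane(S,[px],z).round(3) for z in (0,.016,.03)])"
```

```text
[ 0.44792882 -0.25135365  0.02687607] [ 0.44601487 -0.2448842   0.01910268]
0 [[276.51898092 351.85823255]] [[313.63652358 282.96260575]] (280.0, 344.6666666666667)
0.008 [[276.46396558 349.1454868 ]] [[313.70907436 289.81017409]] (280.0, 344.6666666666667)
0.016 [[276.40849569 346.40938874]] [[313.78840975 297.29921294]] (280.0, 344.6666666666667)
0.024 [[276.35256568 343.64963982]] [[313.87552565 305.52405769]] (280.0, 344.6666666666667)
0.035 [[276.27490022 339.81580911]] [[314.01026218 318.24767376]] (280.0, 344.6666666666667)
[array([[ 0.45 , -0.226,  0.   ]]), array([[ 0.45 , -0.241,  0.016]]), array([[ 0.45 , -0.254,  0.03 ]])]
```

Triangulation puts the closed tips at about the TCP height (z ≈ 18 mm), not 17 mm below it. I lift, open, and go down in guarded steps, watching the force.

servo_tool:
  motion:
    - [-1, -0.8, -15, 0, -1]
    - [0, 0, -5, 0, -0.2]
    - [0, 0, 0, 0, -0.2]
    - [0, 0, 0, 0, -0.2]
    - [0, 0, 0, 0, -0.2]
    - [0, 0, 10, 0, -0.2]
    - [0, 0, 10, 0, -0.2]
    - [0, 0, 0, 0, -0.2]

```text
clock: 12.55
eef_pos: [0.4405, -0.2449, 0.0146]
tool_rot: [-0.002, 0.481, 0.877, 0.0]
force: [-0.6, 0.3, -1.4]
grip_width: 0.397
grip_force: 0.0
```

servo_tool:
  motion:
    - [0, 0, 2, 0, -0.2]
    - [0, 0, 2, 0, -0.2]

```text
clock: 12.72
eef_pos: [0.4422, -0.2461, 0.0133]
tool_rot: [-0.0, 0.481, 0.877, 0.0]
force: [0.2, -0.2, -0.1]
grip_width: 0.403
grip_force: 0.0
```

servo_tool:
  motion:
    - [0, 0, 2, 0, -0.2]
    - [0, 0, 1, 0, -0.2]

```text
clock: 12.88
eef_pos: [0.4426, -0.2464, 0.0108]
tool_rot: [-0.0, 0.481, 0.877, 0.0]
force: [-0.3, 0.0, 0.3]
grip_width: 0.399
grip_force: 0.0
```

```bash
python3 -c "
from h import *
im,c=grab('wrist');cv2.imwrite('pics/w5.png',im)
plan(443,-247,12,2.137)"
```

```text
t12.9 turn 0.000 shift [-0.9  0.1 -1.3] psi 2.137 F [-0.6 -0.4  0.5] w 34.041 gf 0.0 j6 -1.18
```

View pics/w5.png

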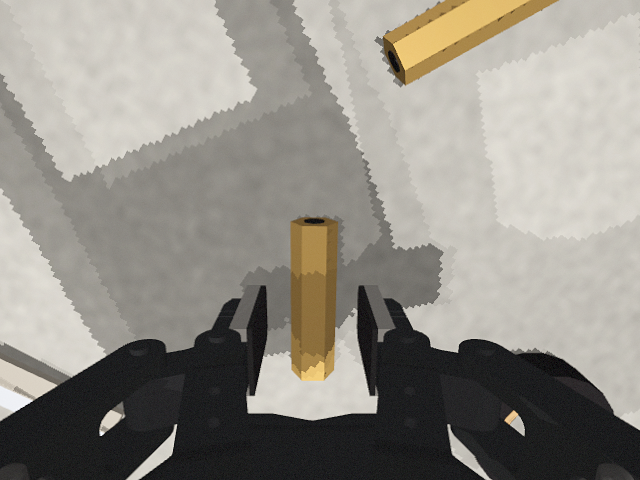

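The piece lies squarely between the pads, with no bench contact, so I close.

servo_tool:
  motion:
    - [0, 0, 0, 0, -1]
    - [0, 0, 0, 0, -1]
    - [0, 0, 0, 0, -1]
    - [0, 0, 0, 0, -1]

```text
clock: 13.27
eef_pos: [0.4426, -0.2464, 0.0112]
tool_rot: [0.0, 0.481, 0.877, -0.0]
force: [0.2, -0.2, 0.2]
grip_width: 0.0
grip_force: 0.0
```

servo_tool:
  motion:
    - [0, 0, 0, 0, -1]
    - [0, 0, -4, 0, -1]
    - [0, 0, -6, 0, -1]

```text
clock: 13.52
eef_pos: [0.442, -0.246, 0.0208]
tool_rot: [-0.001, 0.481, 0.877, 0.0]
force: [-0.9, 0.3, -0.3]
grip_width: 0.001
grip_force: 0.0
```

servo_tool:
  motion:
    - [0, 0, 0, 0, -0.2]
    - [0, 0, 0, 0, -0.2]
    - [0, 0, 0, 0, -0.2]
    - [0, 0, 0, 0, -0.2]
    - [0, 0, 8, 0, -0.2]
    - [0, 0, 6, 0, -0.2]
    - [0, 0, 4, 0, -0.2]
    - [0, 0, 0, 0, -0.2]

```text
clock: 14.18
eef_pos: [0.4413, -0.2455, 0.0011]
tool_rot: [-0.001, 0.481, 0.877, 0.0]
force: [-0.7, 0.1, -0.7]
grip_width: 0.399
grip_force: 0.0
```

servo_tool:
  motion:
    - [0, 0, 2, 0, -0.2]
    - [0, 0, 0, 0, -0.2]

```text
clock: 14.35
eef_pos: [0.4423, -0.2462, 0.0005]
tool_rot: [-0.0, 0.481, 0.877, 0.0]
force: [0.5, 0.6, 0.1]
grip_width: 0.402
grip_force: 0.0
```

```bash
python3 -c "
from h import *
plan(443,-247,12,2.137);print(ctrl.finger_overhang,[a for a in dir(ctrl) if a[0]!='_'])
im,c=grab('side');cv2.imwrite('pics/sd5.png',cv2.resize(im[290:380,240:330],None,fx=6,fy=6,interpolation=cv2.INTER_CUBIC))"
```

```text
t14.3 turn 0.000 shift [ -1.1   0.1 -11.5] psi 2.137 F [0.5 0.6 0.1] w 34.151 gf 0.0 j6 -1.18
0.017 ['PlanningError', 'finger_overhang']
```

View pics/sd5.png

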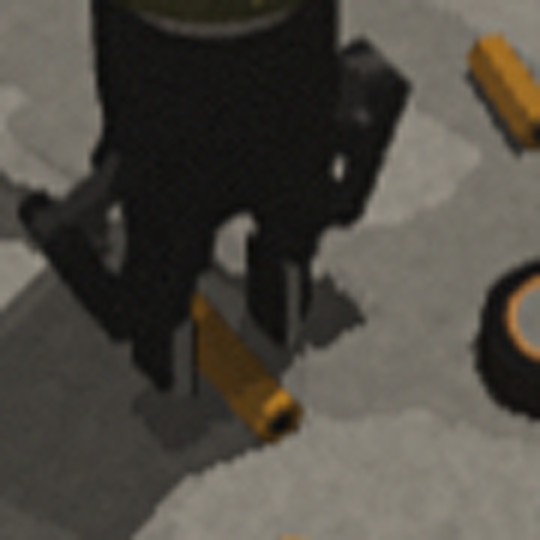

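The fingers straddle the piece with the tips still clear of the bench, since their shadows are offset. I go on down, guarded.

servo_tool:
  motion:
    - [1, 0, 3, 0, -0.2]
    - [0, 0, 2, 0, -0.2]
    - [0, 0, 0, 0, -0.2]

```text
clock: 14.65
eef_pos: [0.4417, -0.2452, -0.0045]
tool_rot: [-0.0, 0.481, 0.877, 0.0]
force: [0.8, -0.3, -0.8]
grip_width: 0.399
grip_force: 0.0
```

servo_tool:
  motion:
    - [0, 0, 2, 0, -0.2]
    - [0, 0, 0, 0, -0.2]

```text
clock: 14.82
eef_pos: [0.4419, -0.2454, -0.0063]
tool_rot: [-0.0, 0.481, 0.877, -0.0]
force: [0.1, -0.6, -0.9]
grip_width: 0.395
grip_force: 0.0
```

servo_tool:
  motion:
    - [0, 0, 2, 0, -0.2]
    - [0, 0, 0, 0, -0.2]

```text
clock: 14.98
eef_pos: [0.4418, -0.2454, -0.0083]
tool_rot: [-0.0, 0.481, 0.877, 0.0]
force: [-0.3, -0.2, 0.4]
grip_width: 0.402
grip_force: 0.0
```

servo_tool:
  motion:
    - [0, 0, 0, 0, -1]
    - [0, 0, 0, 0, -1]
    - [0, 0, 0, 0, -1]
    - [0, 0, 0, 0, -1]

```text
clock: 15.32
eef_pos: [0.4422, -0.2456, -0.0078]
tool_rot: [0.0, 0.481, 0.877, -0.0]
force: [-0.5, 0.7, 2.1]
grip_width: 0.174
grip_force: 59.2
```

Gripped, but at 14.8 mm, so it holds above the mid-height corners. I regrip 5 mm lower.

servo_tool:
  motion:
    - [0, 0, 0, 0, -0.2]
    - [0, 0, 0, 0, -0.2]
    - [0, 0, 3, 0, -0.2]
    - [0, 0, 2, 0, -0.2]
    - [0, 0, 0, 0, -0.2]

```text
clock: 15.73
eef_pos: [0.4425, -0.2457, -0.0093]
tool_rot: [-0.0, 0.481, 0.877, -0.0]
force: [-18.6, 12.9, 46.2]
grip_width: 0.402
grip_force: 23.3
```

servo_tool:
  motion:
    - [0, 0, 0, 0, -1]
    - [0, 0, 0, 0, -1]
    - [0, 0, 0, 0, -1]
    - [0, 0, 0, 0, -1]

```text
clock: 16.07
eef_pos: [0.4457, -0.2476, -0.008]
tool_rot: [0.004, 0.481, 0.877, -0.0]
force: [-6.4, 7.1, 37.0]
grip_width: 0.183
grip_force: 71.2
```

```bash
python3 -c "
from h import *
plan(443,-247,-13,2.137)"
```

```text
t16.1 turn 0.000 shift [ 2.  -1.9  5. ] psi 2.137 F [-6.4  7.1 37. ] w 15.535 gf 71.2 j6 -1.17
```

The bench contact gives the true tip height: about 9 mm above the TCP reading. I regrip with the tips about 4 mm up.

servo_tool:
  motion:
    - [0, 0, -4, 0, -1]
    - [0, 0, 0, 0, -0.2]
    - [0, 0, -2, 0, -0.2]
    - [0, 0, -2, 0, -0.2]
    - [0, 0, 0, 0, -0.2]

```text
clock: 16.48
eef_pos: [0.4417, -0.2453, -0.0053]
tool_rot: [-0.0, 0.481, 0.877, 0.0]
force: [-0.2, 0.2, -0.2]
grip_width: 0.4
grip_force: 0.0
```

servo_tool:
  motion:
    - [0, 0, 0, 0, -1]
    - [0, 0, 0, 0, -1]
    - [0, 0, 0, 0, -1]
    - [0, 0, 0, 0, -1]

```text
clock: 16.82
eef_pos: [0.4418, -0.2454, -0.0052]
tool_rot: [-0.0, 0.481, 0.877, 0.0]
force: [-0.3, 1.1, 2.5]
grip_width: 0.179
grip_force: 58.6
```

servo_tool:
  motion:
    - [0, 0, -10, 0, -1]
    - [0, 0, -20, 0, -1]
    - [0, 0, -25, 0, -1]
    - [0, 0, -25, 0, -1]
    - [0, 0, -25, 0, -1]
    - [0, 0, -15, 0, -1]
    - [0, 0, 0, 0, -1]

```text
clock: 17.4
eef_pos: [0.4444, -0.2471, 0.1199]
tool_rot: [0.004, 0.481, 0.877, -0.0]
force: [0.0, -0.2, -0.1]
grip_width: 0.175
grip_force: 60.0
```

```bash
python3 -c "
from h import *
place('m',-36,120)"
```

```text
t17.4 turn 1.501 shift [ 2.942e+02 -2.689e+02 -1.000e-01] psi 2.137 F [ 0.  -0.2 -0.1] w 14.872 gf 60.0 j6 -1.17
```

Gripped and lifted. I turn and carry it to the medium row.

servo_tool:
  motion:
    - [0, 0, 0, 0.12, -1]
    - [0, 0, 0, 0.12, -1]
    - [0, 0, 0, 0.12, -1]
    - [0, 0, 0, 0.12, -1]
    - [0, 0, 0, 0.12, -1]
    - [0, 0, 0, 0.12, -1]
    - [0, 0, 0, 0.12, -1]
    - [0, 0, 0, 0.12, -1]
    - [0, 0, 0, 0.12, -1]
    - [0, 0, 0, 0.12, -1]
    - [0, 0, 0, 0.12, -1]
    - [0, 0, 0, 0.12, -1]

```text
clock: 18.4
eef_pos: [0.4413, -0.245, 0.1138]
tool_rot: [-0.001, 0.941, 0.339, -0.001]
force: [0.1, 0.7, -2.1]
grip_width: 0.177
grip_force: 60.0
```

servo_tool:
  motion:
    - [0, 0, 0, 0.061, -1]
    - [16, -14.6, 0, 0, -1]
    - [16, -14.6, 0, 0, -1]
    - [16, -14.6, 0, 0, -1]
    - [16, -14.6, 0, 0, -1]
    - [16, -14.6, 0, 0, -1]
    - [16, -14.6, 0, 0, -1]
    - [16, -14.6, 0, 0, -1]
    - [16, -14.6, 0, 0, -1]
    - [16, -14.6, 0, 0, -1]
    - [16, -14.6, 0, 0, -1]

```text
clock: 19.32
eef_pos: [0.4833, -0.0318, 0.1139]
tool_rot: [-0.0, 0.95, 0.313, -0.001]
force: [-0.2, -0.6, 0.4]
grip_width: 0.176
grip_force: 60.0
```

servo_tool:
  motion:
    - [16, -14.6, 0, 0, -1]
    - [16, -14.6, 0, 0, -1]
    - [16, -14.6, 0, 0, -1]
    - [16, -14.6, 0, 0, -1]
    - [16, -14.6, 0, 0, -1]
    - [16, -14.6, 0, 0, -1]
    - [16, -14.6, 0, 0, -1]
    - [16, -14.6, 0, 0, -1]
    - [0, 0, 0, 0, -1]
    - [0, 0, 0, 0, -1]

```text
clock: 20.15
eef_pos: [0.5167, 0.1377, 0.1138]
tool_rot: [-0.0, 0.95, 0.314, -0.001]
force: [0.8, -0.4, -0.9]
grip_width: 0.173
grip_force: 60.0
```

```bash
python3 -c "
from h import *
place('m',-36,31)"
```

```text
t20.1 turn 0.002 shift [ 7.4 -2.3 82.8] psi 0.638 F [ 0.8 -0.4 -0.9] w 14.699 gf 60.0 j6 1.10
```

servo_tool:
  motion:
    - [7.4, -2.3, 10, 0, -1]
    - [0, 0, 20, 0, -1]
    - [0, 0, 20, 0, -1]
    - [0, 0, 15, 0, -1]
    - [0, 0, 10, 0, -1]
    - [0, 0, 6, 0, -1]
    - [0, 0, 0, 0, -1]
    - [0, 0, 0, 0, -1]
    - [0, 0, 0, 0, -1]

```text
clock: 20.9
eef_pos: [0.523, 0.1432, 0.0351]
tool_rot: [0.0, 0.95, 0.313, 0.001]
force: [-0.6, 0.4, -0.6]
grip_width: 0.171
grip_force: 60.0
```

```bash
python3 -c "
from h import *
place('m',-36,31)"
```

```text
t20.9 turn 0.000 shift [-0.9 -1.6  4.1] psi 0.636 F [-0.6  0.4 -0.6] w 14.547 gf 60.0 j6 1.11
```

servo_tool:
  motion:
    - [-0.5, -1, 2, 0, -1]
    - [0, 0, 2, 0, -1]
    - [0, 0, 0, 0, -1]

```text
clock: 21.15
eef_pos: [0.5213, 0.1439, 0.0302]
tool_rot: [0.0, 0.95, 0.313, 0.0]
force: [-0.7, 1.5, -0.4]
grip_width: 0.175
grip_force: 60.3
```

servo_tool:
  motion:
    - [0, 0, 0, 0, -0.4]
    - [0, 0, 0, 0, -0.2]
    - [0, 0, 0, 0, -0.2]
    - [0, 0, 0, 0, -0.2]
    - [0, 0, -15, 0, -0.2]
    - [0, 0, -25, 0, -0.2]
    - [0, 0, -25, 0, -0.2]
    - [0, 0, -25, 0, -0.2]
    - [-30, 0, 0, 0, -0.2]
    - [-30, 0, 0, 0, -0.2]
    - [-10, 0, 0, 0, -0.2]
    - [0, 0, 0, 0, -0.2]

```text
clock: 22.15
eef_pos: [0.4632, 0.1011, 0.1199]
tool_rot: [0.0, 0.95, 0.312, -0.0]
force: [-0.8, -0.4, 0.1]
grip_width: 0.401
grip_force: 0.0
```

```bash
python3 -c "
from h import *
im,c=grab('wrist');cv2.imwrite('pics/w6.png',im)
look();
P=np.array(ROW['m'])-36*u;print(P,proj(c,[P[0]/1e3,P[1]/1e3,.04]))
plan(627,-232.5,100,1.55)"
```

```text
[ 628. -234.] ang 1.55 L 66 W 18 [224. 295.]
[ 634. -368.] ang 1.55 L 73 W 42 [171. 298.]
[ 633. -127.] ang 1.03 L 48 W 18 [265. 296.]
[ 551. -123.] ang -1.21 L 45 W 19 [267. 269.]
[ 546. -353.] ang 1.40 L 87 W 19 [181. 270.]
[ 460. -352.] ang 1.55 L 47 W 21 [185. 244.]
[ 454. -442.] ang -1.25 L 46 W 23 [153. 243.]
[ 439. -120.] ang 1.06 L 89 W 20 [270. 236.]
[521.33878781 143.91663758] [[312.45974425 115.52554904]]
t22.2 turn -0.914 shift [-331.3  168.7   20.4] psi 0.636 F [-0.7  0.7 -0.1] w 33.941 gf 0.0 j6 1.04
```

View pics/w6.png

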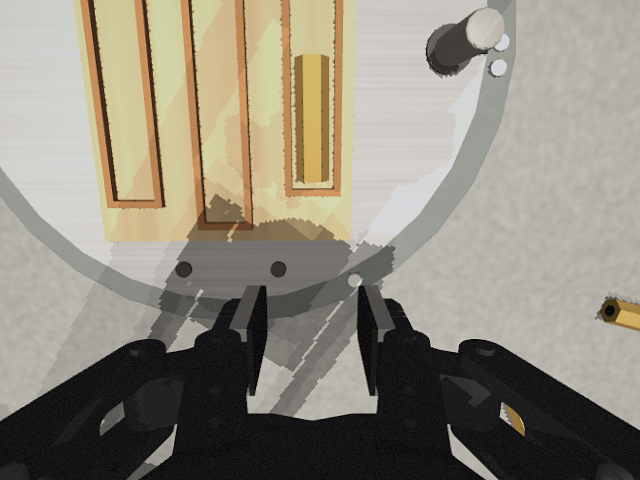

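The first medium piece lies flat and centred in its row at (313,118). Next is the second medium.

servo_tool:
  motion:
    - [0, 0, 0, -0.1142, 0]
    - [0, 0, 0, -0.1142, 0]
    - [0, 0, 0, -0.1142, 0]
    - [0, 0, 0, -0.1142, 0]
    - [0, 0, 0, -0.1142, 0]
    - [0, 0, 0, -0.1142, 0]
    - [0, 0, 0, -0.1142, 0]
    - [0, 0, 0, -0.1142, 0]
    - [0, 0, 0, 0, 0]

```text
clock: 23.0
eef_pos: [0.4657, 0.1028, 0.1201]
tool_rot: [0.0, 0.712, 0.702, 0.0]
force: [0.3, -0.9, -0.5]
grip_width: 0.499
grip_force: 0.0
```

servo_tool:
  motion:
    - [-18.4, 9.4, 0, 0, 0]
    - [-18.4, 9.4, 0, 0, 0]
    - [-18.4, 9.4, 0, 0, 0]
    - [-18.4, 9.4, 0, 0, 0]
    - [-18.4, 9.4, 0, 0, 0]
    - [-18.4, 9.4, 0, 0, 0]
    - [-18.4, 9.4, 0, 0, 0]
    - [-18.4, 9.4, 0, 0, 0]
    - [-18.4, 9.4, 0, 0, 0]

```text
clock: 23.75
eef_pos: [0.547, -0.0659, 0.1199]
tool_rot: [0.0, 0.716, 0.698, 0.0]
force: [0.7, -0.7, 0.2]
grip_width: 0.5
grip_force: 0.0
```

servo_tool:
  motion:
    - [-18.4, 9.4, 2, 0, 0]
    - [-18.4, 9.4, 2, 0, 0]
    - [-18.4, 9.4, 2, 0, 0]
    - [-18.4, 9.4, 2, 0, 0]
    - [-18.4, 9.4, 2, 0, 0]
    - [-18.4, 9.4, 2, 0, 0]
    - [-18.4, 9.4, 2, 0, 0]
    - [-18.4, 9.4, 2, 0, 0]
    - [-18.4, 9.4, 2, 0, 0]
    - [0, 0, 0, 0, 0]
    - [0, 0, 0, 0, 0]
    - [0, 0, 0, 0, 0]

```text
clock: 24.75
eef_pos: [0.6271, -0.2319, 0.1014]
tool_rot: [-0.0, 0.715, 0.699, 0.0]
force: [0.1, -0.1, -0.2]
grip_width: 0.502
grip_force: 0.0
```

```bash
python3 -c "
from h import *
look('wrist');plan(627,-232.5,-5,1.55)"
```

```text
[ 463. -367.] ang 1.40 L 22 W 7 [ 89. 426.]
[ 839. -359.] ang -0.97 L 23 W 15 [616. 403.]
[ 635. -334.] ang 0.01 L 35 W 14 [328. 381.]
[ 814. -303.] ang 1.57 L 90 W 68 [599. 325.]
[ 554. -248.] ang 0.68 L 44 W 44 [198. 265.]
[ 626. -234.] ang 1.56 L 69 W 18 [311. 238.]
[ 632. -125.] ang 1.01 L 47 W 18 [318.  52.]
[ 549. -123.] ang -1.20 L 49 W 18 [169.  53.]
t24.8 turn -0.001 shift [ -0.9   0.  106.6] psi 1.549 F [-0.9  0.8  0.3] w 42.499 gf 0.0 j6 -0.41
```

servo_tool:
  motion:
    - [-1, 1, 20, 0, 0]
    - [0, 0, 25, 0, 0]
    - [0, 0, 25, 0, 0]
    - [0, 0, 20, 0, 0]
    - [0, 0, 10, 0, 0]
    - [0, 0, 6, 0, 0]
    - [0, 0, 0, 0, 0]
    - [0, 0, 0, 0, 0]

```text
clock: 25.47
eef_pos: [0.6287, -0.2335, -0.0028]
tool_rot: [0.001, 0.714, 0.7, 0.0]
force: [0.9, -0.7, -0.3]
grip_width: 0.5
grip_force: 0.0
```

servo_tool:
  motion:
    - [0, 0, 0, 0, -1]
    - [0, 0, 0, 0, -1]
    - [0, 0, 0, 0, -1]
    - [0, 0, 0, 0, -1]
    - [0, 0, 0, 0, -1]

```text
clock: 25.88
eef_pos: [0.6294, -0.2341, -0.0018]
tool_rot: [0.001, 0.715, 0.7, 0.001]
force: [-0.3, 0.7, 6.1]
grip_width: 0.169
grip_force: 58.6
```

servo_tool:
  motion:
    - [0, 0, -10, 0, -1]
    - [0, 0, -20, 0, -1]
    - [0, 0, -25, 0, -1]
    - [0, 0, -25, 0, -1]
    - [0, 0, -25, 0, -1]
    - [0, 0, -15, 0, -1]
    - [0, 0, 0, 0, -1]
    - [0, 0, 0, 0, -1]

```text
clock: 26.55
eef_pos: [0.6287, -0.2339, 0.1171]
tool_rot: [0.001, 0.715, 0.7, 0.0]
force: [-1.2, 0.3, -2.2]
grip_width: 0.173
grip_force: 59.0
```

```bash
python3 -c "
from h import *
place('m',36,115);look()"
```

```text
t26.6 turn 0.914 shift [ 210.1 -367.7    2.1] psi 1.550 F [-1.2  0.3 -2.2] w 14.672 gf 59.0 j6 -0.41
[ 634. -368.] ang 1.55 L 74 W 42 [171. 298.]
[ 632. -127.] ang 0.98 L 48 W 19 [265. 296.]
[ 551. -123.] ang -1.21 L 45 W 19 [267. 270.]
[ 546. -351.] ang 1.40 L 89 W 19 [182. 270.]
[ 549. -235.] ang 0.08 L 39 W 27 [225. 270.]
[ 460. -352.] ang 1.55 L 47 W 21 [185. 244.]
[ 454. -442.] ang -1.25 L 46 W 23 [153. 243.]
[ 440. -120.] ang 1.06 L 89 W 20 [270. 237.]
```

servo_tool:
  motion:
    - [0, 0, 0, 0.1142, -1]
    - [0, 0, 0, 0.1142, -1]
    - [0, 0, 0, 0.1142, -1]
    - [0, 0, 0, 0.1142, -1]
    - [0, 0, 0, 0.1142, -1]
    - [0, 0, 0, 0.1142, -1]
    - [0, 0, 0, 0.1142, -1]
    - [0, 0, 0, 0.1142, -1]
    - [0, 0, 0, 0, -1]

```text
clock: 27.35
eef_pos: [0.6264, -0.2328, 0.1128]
tool_rot: [-0.002, 0.951, 0.31, -0.002]
force: [-0.1, -0.2, -1.0]
grip_width: 0.176
grip_force: 59.0
```

servo_tool:
  motion:
    - [11.7, -20.4, 0, 0, -1]
    - [11.7, -20.4, 0, 0, -1]
    - [11.7, -20.4, 0, 0, -1]
    - [11.7, -20.4, 0, 0, -1]
    - [11.7, -20.4, 0, 0, -1]
    - [11.7, -20.4, 0, 0, -1]
    - [11.7, -20.4, 0, 0, -1]
    - [11.7, -20.4, 0, 0, -1]
    - [11.7, -20.4, 0, 0, -1]

```text
clock: 28.1
eef_pos: [0.6022, -0.022, 0.114]
tool_rot: [-0.001, 0.949, 0.315, -0.001]
force: [-0.6, 0.6, -0.6]
grip_width: 0.168
grip_force: 59.0
```

servo_tool:
  motion:
    - [11.7, -20.4, 0, 0, -1]
    - [11.7, -20.4, 0, 0, -1]
    - [11.7, -20.4, 0, 0, -1]
    - [11.7, -20.4, 0, 0, -1]
    - [11.7, -20.4, 0, 0, -1]
    - [11.7, -20.4, 0, 0, -1]
    - [11.7, -20.4, 0, 0, -1]
    - [11.7, -20.4, 0, 0, -1]
    - [11.7, -20.4, 0, 0, -1]
    - [0, 0, 0, 0, -1]
    - [0, 0, 0, 0, -1]
    - [0, 0, 0, 0, -1]

```text
clock: 29.1
eef_pos: [0.5784, 0.1865, 0.1146]
tool_rot: [0.0, 0.949, 0.314, -0.001]
force: [-0.3, 0.5, -1.3]
grip_width: 0.171
grip_force: 59.0
```

```bash
python3 -c "
from h import *
place('m',36,31)"
```

```text
t29.1 turn 0.003 shift [ 0.8  0.3 83.6] psi 0.639 F [-0.3  0.5 -1.3] w 14.570 gf 59.0 j6 1.16
```

servo_tool:
  motion:
    - [0.5, 0, 15, 0, -1]
    - [0, 0, 22, 0, -1]
    - [0, 0, 22, 0, -1]
    - [0, 0, 12, 0, -1]
    - [0, 0, 8, 0, -1]
    - [0, 0, 5, 0, -1]
    - [0, 0, 2, 0, -1]
    - [0, 0, 0, 0, -1]
    - [0, 0, 0, 0, -1]

```text
clock: 29.85
eef_pos: [0.5806, 0.1872, 0.0311]
tool_rot: [0.0, 0.95, 0.313, 0.001]
force: [-0.1, -0.3, -1.0]
grip_width: 0.174
grip_force: 59.1
```

servo_tool:
  motion:
    - [0, 0, 0, 0, -0.4]
    - [0, 0, 0, 0, -0.2]
    - [0, 0, 0, 0, -0.2]
    - [0, 0, 0, 0, -0.2]
    - [0, 0, -15, 0, -0.2]
    - [0, 0, -25, 0, -0.2]
    - [0, 0, -25, 0, -0.2]
    - [0, 0, -18, 0, -0.2]
    - [0, 0, 0, 0, 0]
    - [0, 0, 0, 0, 0]

```text
clock: 30.68
eef_pos: [0.5809, 0.1876, 0.1148]
tool_rot: [0.0, 0.95, 0.313, 0.002]
force: [0.0, -0.0, -0.1]
grip_width: 0.504
grip_force: 0.0
```

```bash
python3 -c "
from h import *
look();plan(633,-126,100,1.01)"
```

```text
[ 634. -368.] ang 1.55 L 72 W 42 [171. 298.]
[ 633. -127.] ang 1.03 L 48 W 18 [265. 296.]
[ 564. -148.] ang -1.21 L 45 W 20 [258. 274.]
[ 546. -353.] ang 1.40 L 87 W 19 [181. 270.]
[ 460. -352.] ang 1.55 L 47 W 21 [185. 244.]
[ 454. -442.] ang -1.24 L 45 W 23 [153. 243.]
[ 439. -120.] ang 1.07 L 89 W 19 [270. 236.]
t30.7 turn -0.374 shift [-237.   211.7   13.1] psi 0.636 F [-0.1  0.1 -0.5] w 42.228 gf 0.0 j6 1.16
```

The disturbance knocked a short piece to (564,-148). Next is the short one at (633,-126).

servo_tool:
  motion:
    - [0, 0, 0, -0.1246, 0]
    - [0, 0, 0, -0.1246, 0]
    - [0, 0, 0, -0.1246, 0]
    - [0, 0, 0, 0, 0]

```text
clock: 31.07
eef_pos: [0.5784, 0.1869, 0.1109]
tool_rot: [-0.0, 0.874, 0.486, -0.002]
force: [0.8, 0.4, 1.0]
grip_width: 0.503
grip_force: 0.0
```

servo_tool:
  motion:
    - [-16.9, 15.1, 0, 0, 0]
    - [-16.9, 15.1, 0, 0, 0]
    - [-16.9, 15.1, 0, 0, 0]
    - [-16.9, 15.1, 0, 0, 0]
    - [-16.9, 15.1, 0, 0, 0]
    - [-16.9, 15.1, 0, 0, 0]
    - [-16.9, 15.1, 0, 0, 0]

```text
clock: 31.65
eef_pos: [0.6054, 0.0298, 0.1115]
tool_rot: [-0.001, 0.876, 0.482, -0.001]
force: [-0.2, -0.6, -1.5]
grip_width: 0.499
grip_force: 0.0
```

servo_tool:
  motion:
    - [-16.9, 15.1, 0, 0, 0]
    - [-16.9, 15.1, 2, 0, 0]
    - [-16.9, 15.1, 2, 0, 0]
    - [-16.9, 15.1, 2, 0, 0]
    - [-16.9, 15.1, 2, 0, 0]
    - [-16.9, 15.1, 2, 0, 0]
    - [-16.9, 15.1, 3, 0, 0]
    - [0, 0, 0, 0, 0]
    - [0, 0, 0, 0, 0]
    - [0, 0, 0, 0, 0]

```text
clock: 32.48
eef_pos: [0.6321, -0.1251, 0.0989]
tool_rot: [-0.001, 0.876, 0.483, -0.001]
force: [0.8, 0.2, 0.7]
grip_width: 0.5
grip_force: 0.0
```

```bash
python3 -c "
from h import *
look('wrist');plan(632.5,-126,-4,1.01)"
```

```text
[ 646. -338.] ang -1.27 L 35 W 16 [483. 466.]
[ 770. -303.] ang 1.22 L 41 W 13 [634. 344.]
[ 568. -162.] ang -1.19 L 20 W 18 [264. 334.]
[449. -99.] ang 1.06 L 47 W 20 [ 60. 345.]
[ 631. -126.] ang 1.00 L 49 W 18 [313. 239.]
t32.5 turn -0.002 shift [ -1.    0.9 103.2] psi 1.008 F [ 0.2 -0.2  0.4] w 42.624 gf 0.0 j6 0.29
```

servo_tool:
  motion:
    - [-1.2, 0.4, 20, 0, 0]
    - [0, 0, 25, 0, 0]
    - [0, 0, 25, 0, 0]
    - [0, 0, 18, 0, 0]
    - [0, 0, 10, 0, 0]
    - [0, 0, 5, 0, 0]
    - [0, 0, 0, 0, 0]
    - [0, 0, 0, 0, 0]

```text
clock: 33.2
eef_pos: [0.6333, -0.1265, -0.002]
tool_rot: [0.0, 0.875, 0.484, 0.0]
force: [0.6, 0.4, 0.7]
grip_width: 0.501
grip_force: 0.0
```

servo_tool:
  motion:
    - [0, 0, 0, 0, -1]
    - [0, 0, 0, 0, -1]
    - [0, 0, 0, 0, -1]
    - [0, 0, 0, 0, -1]
    - [0, 0, 0, 0, -1]

```text
clock: 33.62
eef_pos: [0.6339, -0.1271, -0.001]
tool_rot: [0.001, 0.875, 0.484, 0.001]
force: [-2.0, 0.7, 6.2]
grip_width: 0.172
grip_force: 58.6
```

servo_tool:
  motion:
    - [0, 0, -10, 0, -1]
    - [0, 0, -20, 0, -1]
    - [0, 0, -25, 0, -1]
    - [0, 0, -25, 0, -1]
    - [0, 0, -25, 0, -1]
    - [0, 0, -13, 0, -1]
    - [0, 0, 0, 0, -1]
    - [0, 0, 0, 0, -1]

```text
clock: 34.28
eef_pos: [0.633, -0.127, 0.1157]
tool_rot: [0.001, 0.875, 0.484, 0.001]
force: [-0.5, -0.3, -1.3]
grip_width: 0.174
grip_force: 58.8
```

```bash
python3 -c "
from h import *
place('s',50,115)"
```

```text
t34.3 turn 0.374 shift [ 156.9 -387.8    0.7] psi 1.010 F [-0.5 -0.3 -1.3] w 14.773 gf 58.8 j6 0.28
```

servo_tool:
  motion:
    - [0, 0, 0, 0.1246, -1]
    - [0, 0, 0, 0.1246, -1]
    - [0, 0, 0, 0.1246, -1]
    - [0, 0, 0, 0, -1]

```text
clock: 34.62
eef_pos: [0.6308, -0.1263, 0.112]
tool_rot: [-0.001, 0.951, 0.31, -0.002]
force: [-0.3, 0.1, -0.8]
grip_width: 0.169
grip_force: 58.8
```

servo_tool:
  motion:
    - [8.7, -21.5, 0, 0, -1]
    - [8.7, -21.5, 0, 0, -1]
    - [8.7, -21.5, 0, 0, -1]
    - [8.7, -21.5, 0, 0, -1]
    - [8.7, -21.5, 0, 0, -1]
    - [8.7, -21.5, 0, 0, -1]
    - [8.7, -21.5, 0, 0, -1]
    - [8.7, -21.5, 0, 0, -1]
    - [8.7, -21.5, 0, 0, -1]

```text
clock: 35.37
eef_pos: [0.579, 0.0764, 0.1131]
tool_rot: [-0.0, 0.949, 0.315, -0.001]
force: [0.1, 0.5, -1.2]
grip_width: 0.173
grip_force: 58.9
```

servo_tool:
  motion:
    - [8.7, -21.5, 0, 0, -1]
    - [8.7, -21.5, 0, 0, -1]
    - [8.7, -21.5, 0, 0, -1]
    - [8.7, -21.5, 0, 0, -1]
    - [8.7, -21.5, 0, 0, -1]
    - [8.7, -21.5, 0, 0, -1]
    - [8.7, -21.5, 0, 0, -1]
    - [8.7, -21.5, 0, 0, -1]
    - [8.7, -21.5, 0, 0, -1]
    - [0, 0, 0, 0, -1]
    - [0, 0, 0, 0, -1]
    - [0, 0, 0, 0, -1]

```text
clock: 36.37
eef_pos: [0.5279, 0.277, 0.1136]
tool_rot: [0.0, 0.949, 0.314, -0.001]
force: [0.3, -1.2, -1.2]
grip_width: 0.167
grip_force: 58.9
```

```bash
python3 -c "
from h import *
place('s',50,31)"
```

```text
t36.4 turn 0.003 shift [ 1.6 -0.4 82.6] psi 0.639 F [ 0.3 -1.2 -1.2] w 14.161 gf 58.9 j6 1.33
```

servo_tool:
  motion:
    - [1, 0, 15, 0, -1]
    - [0, 0, 22, 0, -1]
    - [0, 0, 22, 0, -1]
    - [0, 0, 12, 0, -1]
    - [0, 0, 8, 0, -1]
    - [0, 0, 4, 0, -1]
    - [0, 0, 2, 0, -1]
    - [0, 0, 0, 0, -1]
    - [0, 0, 0, 0, -1]

```text
clock: 37.12
eef_pos: [0.5303, 0.2782, 0.0311]
tool_rot: [-0.0, 0.95, 0.313, 0.001]
force: [-0.6, -0.2, -0.7]
grip_width: 0.166
grip_force: 58.9
```

servo_tool:
  motion:
    - [0, 0, 0, 0, -0.4]
    - [0, 0, 0, 0, -0.2]
    - [0, 0, 0, 0, -0.2]
    - [0, 0, 0, 0, -0.2]
    - [0, 0, -15, 0, -0.2]
    - [0, 0, -25, 0, -0.2]
    - [0, 0, -25, 0, -0.2]
    - [0, 0, -18, 0, -0.2]
    - [0, 0, 0, 0, 0]
    - [0, 0, 0, 0, 0]

```text
clock: 37.95
eef_pos: [0.5304, 0.2787, 0.1147]
tool_rot: [-0.0, 0.95, 0.313, 0.002]
force: [-0.4, -0.9, -0.0]
grip_width: 0.499
grip_force: 0.0
```

```bash
python3 -c "
from h import *
look();plan(564,-148,100,1.94)"
```

```text
[ 634. -368.] ang 1.55 L 72 W 42 [171. 298.]
[ 564. -148.] ang -1.20 L 45 W 20 [258. 274.]
[ 546. -353.] ang 1.40 L 87 W 19 [181. 270.]
[ 460. -352.] ang 1.55 L 47 W 21 [185. 244.]
[ 454. -442.] ang -1.24 L 45 W 23 [153. 243.]
[ 439. -120.] ang 1.07 L 89 W 19 [270. 236.]
t38.0 turn -1.304 shift [-410.  -121.6   13. ] psi 0.636 F [-0.5  0.1  0.1] w 42.548 gf 0.0 j6 1.33
```

servo_tool:
  motion:
    - [0, 0, 0, -0.1185, 0]
    - [0, 0, 0, -0.1185, 0]
    - [0, 0, 0, -0.1185, 0]
    - [0, 0, 0, -0.1185, 0]
    - [0, 0, 0, -0.1185, 0]
    - [0, 0, 0, -0.1185, 0]
    - [0, 0, 0, -0.1185, 0]
    - [0, 0, 0, -0.1185, 0]
    - [0, 0, 0, -0.1185, 0]
    - [0, 0, 0, -0.1185, 0]
    - [0, 0, 0, -0.1185, 0]
    - [0, 0, 0, 0, 0]

```text
clock: 39.0
eef_pos: [0.5281, 0.2776, 0.1109]
tool_rot: [-0.001, 0.563, 0.826, -0.001]
force: [-0.8, -0.1, -0.5]
grip_width: 0.504
grip_force: 0.0
```

servo_tool:
  motion:
    - [-22.8, -6.8, 0, 0, 0]
    - [-22.8, -6.8, 0, 0, 0]
    - [-22.8, -6.8, 0, 0, 0]
    - [-22.8, -6.8, 0, 0, 0]
    - [-22.8, -6.8, 0, 0, 0]
    - [-22.8, -6.8, 0, 0, 0]
    - [-22.8, -6.8, 0, 0, 0]
    - [-22.8, -6.8, 0, 0, 0]
    - [-22.8, -6.8, 0, 0, 0]

```text
clock: 39.75
eef_pos: [0.5454, 0.0635, 0.1117]
tool_rot: [-0.001, 0.567, 0.824, -0.001]
force: [-0.8, -0.1, -1.1]
grip_width: 0.503
grip_force: 0.0
```

servo_tool:
  motion:
    - [-22.8, -6.8, 0, 0, 0]
    - [-22.8, -6.8, 2, 0, 0]
    - [-22.8, -6.8, 2, 0, 0]
    - [-22.8, -6.8, 2, 0, 0]
    - [-22.8, -6.8, 2, 0, 0]
    - [-22.8, -6.8, 2, 0, 0]
    - [-22.8, -6.8, 2, 0, 0]
    - [-22.8, -6.8, 1, 0, 0]
    - [-22.8, -6.8, 0, 0, 0]
    - [0, 0, 0, 0, 0]
    - [0, 0, 0, 0, 0]
    - [0, 0, 0, 0, 0]

```text
clock: 40.75
eef_pos: [0.5625, -0.1483, 0.099]
tool_rot: [-0.001, 0.567, 0.824, -0.0]
force: [-0.6, 0.4, 0.9]
grip_width: 0.5
grip_force: 0.0
```

```bash
python3 -c "
from h import *
look('wrist');plan(563.5,-148,-4,1.94)"
```

```text
[ 563. -149.] ang -1.21 L 49 W 18 [314. 239.]
[ 438. -120.] ang 1.06 L 89 W 18 [133. 119.]
t40.8 turn -0.002 shift [ -0.4   0.8 103.2] psi 1.938 F [0.1 0.2 1. ] w 42.746 gf 0.0 j6 -0.71
```

servo_tool:
  motion:
    - [0.5, 0.3, 20, 0, 0]
    - [0, 0, 25, 0, 0]
    - [0, 0, 25, 0, 0]
    - [0, 0, 18, 0, 0]
    - [0, 0, 10, 0, 0]
    - [0, 0, 5, 0, 0]
    - [0, 0, 0, 0, 0]
    - [0, 0, 0, 0, 0]

```text
clock: 41.47
eef_pos: [0.564, -0.148, -0.0021]
tool_rot: [0.001, 0.565, 0.825, 0.0]
force: [-0.1, -0.1, 0.5]
grip_width: 0.501
grip_force: 0.0
```

servo_tool:
  motion:
    - [0, 0, 0, 0, -1]
    - [0, 0, 0, 0, -1]
    - [0, 0, 0, 0, -1]
    - [0, 0, 0, 0, -1]
    - [0, 0, 0, 0, -1]

```text
clock: 41.88
eef_pos: [0.5645, -0.1486, -0.0012]
tool_rot: [0.001, 0.565, 0.825, 0.0]
force: [-1.2, 0.5, 6.0]
grip_width: 0.172
grip_force: 58.5
```

servo_tool:
  motion:
    - [0, 0, -10, 0, -1]
    - [0, 0, -20, 0, -1]
    - [0, 0, -25, 0, -1]
    - [0, 0, -25, 0, -1]
    - [0, 0, -25, 0, -1]
    - [0, 0, -13, 0, -1]
    - [0, 0, 0, 0, -1]
    - [0, 0, 0, 0, -1]

```text
clock: 42.55
eef_pos: [0.5638, -0.1484, 0.1157]
tool_rot: [0.001, 0.565, 0.825, 0.0]
force: [-0.3, 0.1, -1.8]
grip_width: 0.172
grip_force: 58.9
```

```bash
python3 -c "
from h import *
place('s',0,115)"
```

```text
t42.5 turn 1.304 shift [ 175.3 -364.     0.7] psi 1.940 F [-0.3  0.1 -1.8] w 14.603 gf 58.9 j6 -0.71
```

servo_tool:
  motion:
    - [0, 0, 0, 0.1185, -1]
    - [0, 0, 0, 0.1185, -1]
    - [0, 0, 0, 0.1185, -1]
    - [0, 0, 0, 0.1185, -1]
    - [0, 0, 0, 0.1185, -1]
    - [0, 0, 0, 0.1185, -1]
    - [0, 0, 0, 0.1185, -1]
    - [0, 0, 0, 0.1185, -1]
    - [0, 0, 0, 0.1185, -1]
    - [0, 0, 0, 0.1185, -1]
    - [0, 0, 0, 0.1185, -1]
    - [0, 0, 0, 0, -1]

```text
clock: 43.55
eef_pos: [0.5617, -0.1477, 0.1122]
tool_rot: [-0.001, 0.951, 0.31, -0.002]
force: [0.1, -0.0, -1.6]
grip_width: 0.17
grip_force: 58.9
```

servo_tool:
  motion:
    - [10.3, -21.4, 0, 0, -1]
    - [10.3, -21.4, 0, 0, -1]
    - [10.3, -21.4, 0, 0, -1]
    - [10.3, -21.4, 0, 0, -1]
    - [10.3, -21.4, 0, 0, -1]
    - [10.3, -21.4, 0, 0, -1]
    - [10.3, -21.4, 0, 0, -1]
    - [10.3, -21.4, 0, 0, -1]
    - [10.3, -21.4, 0, 0, -1]

```text
clock: 44.3
eef_pos: [0.5219, 0.0628, 0.1133]
tool_rot: [-0.0, 0.949, 0.315, -0.001]
force: [0.5, 0.4, -1.0]
grip_width: 0.174
grip_force: 58.9
```

servo_tool:
  motion:
    - [10.3, -21.4, 0, 0, -1]
    - [10.3, -21.4, 0, 0, -1]
    - [10.3, -21.4, 0, 0, -1]
    - [10.3, -21.4, 0, 0, -1]
    - [10.3, -21.4, 0, 0, -1]
    - [10.3, -21.4, 0, 0, -1]
    - [10.3, -21.4, 0, 0, -1]
    - [10.3, -21.4, 0, 0, -1]
    - [0, 0, 0, 0, -1]
    - [0, 0, 0, 0, -1]
    - [0, 0, 0, 0, -1]

```text
clock: 45.22
eef_pos: [0.4873, 0.2479, 0.1137]
tool_rot: [0.0, 0.949, 0.314, -0.001]
force: [-0.2, -0.1, 0.2]
grip_width: 0.174
grip_force: 58.9
```

```bash
python3 -c "
from h import *
place('s',0,31)"
```

```text
t45.2 turn 0.003 shift [ 1.5  0.3 82.7] psi 0.639 F [-0.2 -0.1  0.2] w 14.759 gf 58.9 j6 1.31
```

servo_tool:
  motion:
    - [0.5, 0, 15, 0, -1]
    - [0, 0, 22, 0, -1]
    - [0, 0, 22, 0, -1]
    - [0, 0, 12, 0, -1]
    - [0, 0, 8, 0, -1]
    - [0, 0, 4, 0, -1]
    - [0, 0, 2, 0, -1]
    - [0, 0, 0, 0, -1]
    - [0, 0, 0, 0, -1]

```text
clock: 45.97
eef_pos: [0.4893, 0.2489, 0.0311]
tool_rot: [-0.0, 0.95, 0.313, 0.001]
force: [-0.2, -0.2, -0.9]
grip_width: 0.172
grip_force: 58.9
```

servo_tool:
  motion:
    - [0, 0, 0, 0, -0.4]
    - [0, 0, 0, 0, -0.2]
    - [0, 0, 0, 0, -0.2]
    - [0, 0, 0, 0, -0.2]
    - [0, 0, -15, 0, -0.2]
    - [0, 0, -25, 0, -0.2]
    - [0, 0, -25, 0, -0.2]
    - [0, 0, -18, 0, -0.2]
    - [0, 0, 0, 0, 0]
    - [0, 0, 0, 0, 0]

```text
clock: 46.8
eef_pos: [0.4895, 0.2492, 0.1146]
tool_rot: [-0.0, 0.95, 0.313, 0.002]
force: [0.1, -0.3, -1.3]
grip_width: 0.504
grip_force: 0.0
```

```bash
python3 -c "
from h import *
look();plan(460.5,-351,100,1.48)"
```

```text
[ 634. -368.] ang 1.55 L 72 W 42 [171. 298.]
[ 546. -353.] ang 1.40 L 87 W 19 [181. 270.]
[ 460. -353.] ang 1.55 L 46 W 21 [185. 244.]
[ 454. -442.] ang -1.25 L 46 W 23 [153. 243.]
[ 439. -120.] ang 1.06 L 89 W 20 [270. 236.]
t46.9 turn -0.844 shift [-599.9   26.6   13. ] psi 0.636 F [-0.8  0.6 -0.5] w 42.436 gf 0.0 j6 1.31
```

servo_tool:
  motion:
    - [0, 0, 0, -0.1206, 0]
    - [0, 0, 0, -0.1206, 0]
    - [0, 0, 0, -0.1206, 0]
    - [0, 0, 0, -0.1206, 0]
    - [0, 0, 0, -0.1206, 0]
    - [0, 0, 0, -0.1206, 0]
    - [0, 0, 0, -0.1206, 0]
    - [0, 0, 0, 0, 0]

```text
clock: 47.52
eef_pos: [0.4872, 0.2483, 0.1111]
tool_rot: [-0.001, 0.736, 0.677, -0.001]
force: [-0.6, -0.3, 0.2]
grip_width: 0.502
grip_force: 0.0
```

servo_tool:
  motion:
    - [-23, 1, 0, 0, 0]
    - [-23, 1, 0, 0, 0]
    - [-23, 1, 0, 0, 0]
    - [-23, 1, 0, 0, 0]
    - [-23, 1, 0, 0, 0]
    - [-23, 1, 0, 0, 0]
    - [-23, 1, 0, 0, 0]
    - [-23, 1, 0, 0, 0]
    - [-23, 1, 0, 0, 0]
    - [-23, 1, 0, 0, 0]
    - [-23, 1, 0, 0, 0]
    - [-23, 1, 0, 0, 0]

```text
clock: 48.52
eef_pos: [0.4744, -0.0282, 0.1118]
tool_rot: [-0.001, 0.74, 0.673, -0.001]
force: [-0.0, -0.3, -0.7]
grip_width: 0.5
grip_force: 0.0
```

servo_tool:
  motion:
    - [-23, 1, 1, 0, 0]
    - [-23, 1, 1, 0, 0]
    - [-23, 1, 1, 0, 0]
    - [-23, 1, 1, 0, 0]
    - [-23, 1, 1, 0, 0]
    - [-23, 1, 1, 0, 0]
    - [-23, 1, 1, 0, 0]
    - [-23, 1, 1, 0, 0]
    - [-23, 1, 1, 0, 0]
    - [-23, 1, 1, 0, 0]
    - [-23, 1, 1, 0, 0]
    - [-23, 1, 0, 0, 0]

```text
clock: 49.52
eef_pos: [0.4614, -0.3037, 0.1003]
tool_rot: [-0.001, 0.74, 0.673, -0.0]
force: [0.8, 0.1, -0.5]
grip_width: 0.503
grip_force: 0.0
```

servo_tool:
  motion:
    - [-23, 1, 0, 0, 0]
    - [-23, 1, 0, 0, 0]
    - [0, 0, 0, 0, 0]
    - [0, 0, 0, 0, 0]
    - [0, 0, 0, 0, 0]

```text
clock: 49.93
eef_pos: [0.4597, -0.3482, 0.1009]
tool_rot: [-0.001, 0.739, 0.673, 0.0]
force: [-0.5, 0.6, 0.1]
grip_width: 0.503
grip_force: 0.0
```

```bash
python3 -c "
from h import *
look('wrist');plan(460.5,-351,-4,1.48)"
```

```text
[ 453. -443.] ang -1.25 L 54 W 18 [316. 372.]
[ 460. -352.] ang 1.45 L 49 W 18 [315. 241.]
[ 624. -362.] ang 1.18 L 80 W 43 [584. 226.]
[ 545. -353.] ang 1.39 L 88 W 18 [452. 228.]
t50.0 turn -0.001 shift [ -2.9   0.8 105.1] psi 1.479 F [-0.8  0.3 -0.8] w 42.087 gf 0.0 j6 -0.65
```

servo_tool:
  motion:
    - [-3.5, 0.3, 20, 0.028, 0]
    - [0, 0, 25, 0, 0]
    - [0, 0, 25, 0, 0]
    - [0, 0, 19, 0, 0]
    - [0, 0, 10, 0, 0]
    - [0, 0, 6, 0, 0]
    - [0, 0, 0, 0, 0]
    - [0, 0, 0, 0, 0]

```text
clock: 50.65
eef_pos: [0.4608, -0.3527, -0.0022]
tool_rot: [0.0, 0.748, 0.664, 0.0]
force: [0.6, -0.9, 0.6]
grip_width: 0.5
grip_force: 0.0
```

servo_tool:
  motion:
    - [0, 0, 0, 0, -1]
    - [0, 0, 0, 0, -1]
    - [0, 0, 0, 0, -1]
    - [0, 0, 0, 0, -1]
    - [0, 0, 0, 0, -1]

```text
clock: 51.07
eef_pos: [0.4613, -0.3536, -0.0011]
tool_rot: [0.001, 0.748, 0.664, 0.0]
force: [-1.4, 1.3, 6.0]
grip_width: 0.167
grip_force: 58.5
```

servo_tool:
  motion:
    - [0, 0, -10, 0, -1]
    - [0, 0, -20, 0, -1]
    - [0, 0, -25, 0, -1]
    - [0, 0, -25, 0, -1]
    - [0, 0, -25, 0, -1]
    - [0, 0, -13, 0, -1]
    - [0, 0, 0, 0, -1]
    - [0, 0, 0, 0, -1]

```text
clock: 51.73
eef_pos: [0.4607, -0.3531, 0.1157]
tool_rot: [0.001, 0.748, 0.664, 0.0]
force: [-0.2, 0.8, -1.0]
grip_width: 0.173
grip_force: 58.9
```

```bash
python3 -c "
from h import *
place('s',-50,115)"
```

```text
t51.7 turn 0.816 shift [ 329.9 -467.3    0.7] psi 1.452 F [-0.2  0.8 -1. ] w 14.682 gf 58.9 j6 -0.62
```

servo_tool:
  motion:
    - [0, 0, 0, 0.1166, -1]
    - [0, 0, 0, 0.1166, -1]
    - [0, 0, 0, 0.1166, -1]
    - [0, 0, 0, 0.1166, -1]
    - [0, 0, 0, 0.1166, -1]
    - [0, 0, 0, 0.1166, -1]
    - [0, 0, 0, 0.1166, -1]
    - [0, 0, 0, 0, -1]

```text
clock: 52.4
eef_pos: [0.459, -0.3516, 0.1122]
tool_rot: [-0.002, 0.951, 0.31, -0.001]
force: [0.9, -0.2, -1.0]
grip_width: 0.17
grip_force: 58.9
```

servo_tool:
  motion:
    - [13.2, -18.7, 0, 0, -1]
    - [13.2, -18.7, 0, 0, -1]
    - [13.2, -18.7, 0, 0, -1]
    - [13.2, -18.7, 0, 0, -1]
    - [13.2, -18.7, 0, 0, -1]
    - [13.2, -18.7, 0, 0, -1]
    - [13.2, -18.7, 0, 0, -1]
    - [13.2, -18.7, 0, 0, -1]
    - [13.2, -18.7, 0, 0, -1]
    - [13.2, -18.7, 0, 0, -1]
    - [13.2, -18.7, 0, 0, -1]
    - [13.2, -18.7, 0, 0, -1]

```text
clock: 53.4
eef_pos: [0.4531, -0.0767, 0.1134]
tool_rot: [-0.001, 0.949, 0.315, -0.001]
force: [0.6, 0.2, -0.5]
grip_width: 0.17
grip_force: 59.0
```

servo_tool:
  motion:
    - [13.2, -18.7, 0, 0, -1]
    - [13.2, -18.7, 0, 0, -1]
    - [13.2, -18.7, 0, 0, -1]
    - [13.2, -18.7, 0, 0, -1]
    - [13.2, -18.7, 0, 0, -1]
    - [13.2, -18.7, 0, 0, -1]
    - [13.2, -18.7, 0, 0, -1]
    - [13.2, -18.7, 0, 0, -1]
    - [13.2, -18.7, 0, 0, -1]
    - [13.2, -18.7, 0, 0, -1]
    - [13.2, -18.7, 0, 0, -1]
    - [13.2, -18.7, 0, 0, -1]

```text
clock: 54.4
eef_pos: [0.4472, 0.1973, 0.1133]
tool_rot: [-0.0, 0.949, 0.315, -0.001]
force: [0.3, -0.1, -0.4]
grip_width: 0.17
grip_force: 59.0
```

servo_tool:
  motion:
    - [13.2, -18.7, 0, 0, -1]
    - [0, 0, 0, 0, -1]
    - [0, 0, 0, 0, -1]
    - [0, 0, 0, 0, -1]

```text
clock: 54.73
eef_pos: [0.4471, 0.2188, 0.1138]
tool_rot: [0.0, 0.949, 0.314, -0.001]
force: [-0.3, -0.7, -1.0]
grip_width: 0.168
grip_force: 59.0
```

```bash
python3 -c "
from h import *
place('s',-50,31)"
```

```text
t54.7 turn 0.003 shift [ 1.1  0.8 82.8] psi 0.639 F [-0.3 -0.7 -1. ] w 14.276 gf 59.0 j6 1.28
```

servo_tool:
  motion:
    - [0.3, 0.3, 15, 0, -1]
    - [0, 0, 22, 0, -1]
    - [0, 0, 22, 0, -1]
    - [0, 0, 12, 0, -1]
    - [0, 0, 8, 0, -1]
    - [0, 0, 4, 0, -1]
    - [0, 0, 2, 0, -1]
    - [0, 0, 0, 0, -1]
    - [0, 0, 0, 0, -1]

```text
clock: 55.48
eef_pos: [0.4493, 0.2195, 0.0311]
tool_rot: [0.0, 0.95, 0.313, 0.001]
force: [-0.0, 0.5, 0.0]
grip_width: 0.172
grip_force: 59.0
```

servo_tool:
  motion:
    - [0, 0, 0, 0, -0.4]
    - [0, 0, 0, 0, -0.2]
    - [0, 0, 0, 0, -0.2]
    - [0, 0, 0, 0, -0.2]
    - [0, 0, -15, 0, -0.2]
    - [0, 0, -25, 0, -0.2]
    - [0, 0, -25, 0, -0.2]
    - [0, 0, -18, 0, -0.2]
    - [0, 0, 0, 0, 0]
    - [0, 0, 0, 0, 0]

```text
clock: 56.32
eef_pos: [0.4495, 0.2198, 0.1144]
tool_rot: [-0.0, 0.95, 0.313, 0.002]
force: [-0.4, -0.5, -0.4]
grip_width: 0.502
grip_force: 0.0
```

```bash
python3 -c "
from h import *
look();plan(439.5,-119,100,1.06)"
```

```text
[ 634. -368.] ang 1.55 L 72 W 42 [171. 298.]
[ 546. -353.] ang 1.40 L 87 W 19 [181. 270.]
[ 454. -442.] ang -1.24 L 46 W 23 [153. 243.]
[ 439. -120.] ang 1.07 L 89 W 19 [270. 236.]
t56.4 turn -0.424 shift [-299.6  157.6   13. ] psi 0.636 F [ 0.7 -0.7 -0. ] w 42.422 gf 0.0 j6 1.29
```

servo_tool:
  motion:
    - [0, 0, 0, -0.106, 0]
    - [0, 0, 0, -0.106, 0]
    - [0, 0, 0, -0.106, 0]
    - [0, 0, 0, -0.106, 0]
    - [0, 0, 0, 0, 0]

```text
clock: 56.78
eef_pos: [0.4472, 0.2189, 0.1112]
tool_rot: [-0.0, 0.861, 0.508, -0.001]
force: [0.4, 0.8, 0.7]
grip_width: 0.499
grip_force: 0.0
```

servo_tool:
  motion:
    - [-20, 10.5, 0, 0, 0]
    - [-20, 10.5, 0, 0, 0]
    - [-20, 10.5, 0, 0, 0]
    - [-20, 10.5, 0, 0, 0]
    - [-20, 10.5, 0, 0, 0]
    - [-20, 10.5, 0, 0, 0]
    - [-20, 10.5, 0, 0, 0]
    - [-20, 10.5, 0, 0, 0]

```text
clock: 57.45
eef_pos: [0.4425, 0.0377, 0.1118]
tool_rot: [-0.0, 0.864, 0.504, -0.001]
force: [-0.0, -0.3, -0.0]
grip_width: 0.5
grip_force: 0.0
```

servo_tool:
  motion:
    - [-20, 10.5, 2, 0, 0]
    - [-20, 10.5, 2, 0, 0]
    - [-20, 10.5, 2, 0, 0]
    - [-20, 10.5, 2, 0, 0]
    - [-20, 10.5, 2, 0, 0]
    - [-20, 10.5, 1, 0, 0]
    - [-20, 10.5, 0, 0, 0]
    - [0, 0, 0, 0, 0]
    - [0, 0, 0, 0, 0]
    - [0, 0, 0, 0, 0]

```text
clock: 58.28
eef_pos: [0.4386, -0.1188, 0.1012]
tool_rot: [-0.001, 0.863, 0.504, -0.0]
force: [-0.7, -0.6, 0.3]
grip_width: 0.503
grip_force: 0.0
```

```bash
python3 -c "
from h import *
look('wrist');plan(439.5,-119,-4,1.06)"
```

```text
[ 438. -120.] ang 1.07 L 88 W 18 [314. 235.]
t58.3 turn -0.001 shift [-1.000e-01  9.000e-01  1.053e+02] psi 1.059 F [ 0.2 -0.5 -0.2] w 42.373 gf 0.0 j6 0.13
```

servo_tool:
  motion:
    - [-0.5, 0.4, 20, 0, 0]
    - [0, 0, 25, 0, 0]
    - [0, 0, 25, 0, 0]
    - [0, 0, 19, 0, 0]
    - [0, 0, 10, 0, 0]
    - [0, 0, 6, 0, 0]
    - [0, 0, 0, 0, 0]
    - [0, 0, 0, 0, 0]

```text
clock: 59.0
eef_pos: [0.4398, -0.1198, -0.0023]
tool_rot: [0.0, 0.863, 0.506, 0.0]
force: [0.7, -0.7, 0.5]
grip_width: 0.5
grip_force: 0.0
```

servo_tool:
  motion:
    - [0, 0, 0, 0, -1]
    - [0, 0, 0, 0, -1]
    - [0, 0, 0, 0, -1]
    - [0, 0, 0, 0, -1]
    - [0, 0, 0, 0, -1]

```text
clock: 59.42
eef_pos: [0.4404, -0.1204, -0.0014]
tool_rot: [0.001, 0.863, 0.506, 0.001]
force: [-1.2, 1.1, 7.4]
grip_width: 0.171
grip_force: 58.6
```

servo_tool:
  motion:
    - [0, 0, -10, 0, -1]
    - [0, 0, -20, 0, -1]
    - [0, 0, -25, 0, -1]
    - [0, 0, -25, 0, -1]
    - [0, 0, -25, 0, -1]
    - [0, 0, -13, 0, -1]
    - [0, 0, 0, 0, -1]
    - [0, 0, 0, 0, -1]

```text
clock: 60.08
eef_pos: [0.44, -0.1203, 0.1162]
tool_rot: [0.001, 0.863, 0.506, 0.001]
force: [0.0, 0.6, -1.6]
grip_width: 0.173
grip_force: 59.2
```

```bash
python3 -c "
from h import *
place('l',-46,115)"
```

```text
t60.1 turn 0.424 shift [ 212.4 -216.1    1.2] psi 1.060 F [ 0.   0.6 -1.6] w 14.738 gf 59.2 j6 0.13
```

servo_tool:
  motion:
    - [0, 0, 0, 0.106, -1]
    - [0, 0, 0, 0.106, -1]
    - [0, 0, 0, 0.106, -1]
    - [0, 0, 0, 0.106, -1]
    - [0, 0, 0, 0, -1]

```text
clock: 60.5
eef_pos: [0.438, -0.1195, 0.1131]
tool_rot: [-0.001, 0.951, 0.31, -0.001]
force: [-0.4, 0.9, -1.2]
grip_width: 0.17
grip_force: 59.2
```

servo_tool:
  motion:
    - [15.2, -15.4, 0, 0, -1]
    - [15.2, -15.4, 0, 0, -1]
    - [15.2, -15.4, 0, 0, -1]
    - [15.2, -15.4, 0, 0, -1]
    - [15.2, -15.4, 0, 0, -1]
    - [15.2, -15.4, 0, 0, -1]
    - [15.2, -15.4, 0, 0, -1]

```text
clock: 61.08
eef_pos: [0.4599, 0.031, 0.1137]
tool_rot: [-0.0, 0.949, 0.315, -0.001]
force: [1.1, -0.2, -1.8]
grip_width: 0.176
grip_force: 59.2
```

servo_tool:
  motion:
    - [15.2, -15.4, 0, 0, -1]
    - [15.2, -15.4, 0, 0, -1]
    - [15.2, -15.4, 0, 0, -1]
    - [15.2, -15.4, 0, 0, -1]
    - [15.2, -15.4, 0, 0, -1]
    - [15.2, -15.4, 0, 0, -1]
    - [15.2, -15.4, 0, 0, -1]
    - [0, 0, 0, 0, -1]
    - [0, 0, 0, 0, -1]
    - [0, 0, 0, 0, -1]

```text
clock: 61.92
eef_pos: [0.4815, 0.1793, 0.1139]
tool_rot: [0.0, 0.949, 0.314, -0.001]
force: [-0.1, -0.3, -0.4]
grip_width: 0.165
grip_force: 59.2
```

```bash
python3 -c "
from h import *
place('l',-46,31)"
```

```text
t61.9 turn 0.003 shift [ 1.   0.3 82.9] psi 0.639 F [-0.1 -0.3 -0.4] w 14.014 gf 59.2 j6 1.19
```

servo_tool:
  motion:
    - [0.3, 0, 15, 0, -1]
    - [0, 0, 22, 0, -1]
    - [0, 0, 22, 0, -1]
    - [0, 0, 12, 0, -1]
    - [0, 0, 8, 0, -1]
    - [0, 0, 4, 0, -1]
    - [0, 0, 2, 0, -1]
    - [0, 0, 0, 0, -1]
    - [0, 0, 0, 0, -1]

```text
clock: 62.67
eef_pos: [0.4835, 0.1801, 0.0311]
tool_rot: [0.0, 0.95, 0.313, 0.001]
force: [-0.3, 0.3, -1.7]
grip_width: 0.17
grip_force: 59.2
```

servo_tool:
  motion:
    - [0, 0, 0, 0, -0.4]
    - [0, 0, 0, 0, -0.2]
    - [0, 0, 0, 0, -0.2]
    - [0, 0, 0, 0, -0.2]
    - [0, 0, -15, 0, -0.2]
    - [0, 0, -25, 0, -0.2]
    - [0, 0, -25, 0, -0.2]
    - [0, 0, -18, 0, -0.2]
    - [0, 0, 0, 0, 0]
    - [0, 0, 0, 0, 0]

```text
clock: 63.5
eef_pos: [0.4838, 0.1804, 0.1145]
tool_rot: [0.0, 0.95, 0.313, 0.002]
force: [-0.5, -1.2, -0.3]
grip_width: 0.501
grip_force: 0.0
```

```bash
python3 -c "
from h import *
look();plan(546,-351.5,100,1.39)"
```

```text
[ 634. -368.] ang 1.55 L 72 W 42 [171. 298.]
[ 546. -353.] ang 1.40 L 87 W 19 [181. 270.]
[ 454. -442.] ang -1.25 L 46 W 23 [153. 243.]
t63.5 turn -0.754 shift [-511.6  157.9   13. ] psi 0.636 F [ 0.6 -0.4 -0.4] w 42.251 gf 0.0 j6 1.19
```

servo_tool:
  motion:
    - [0, 0, 0, -0.1077, 0]
    - [0, 0, 0, -0.1077, 0]
    - [0, 0, 0, -0.1077, 0]
    - [0, 0, 0, -0.1077, 0]
    - [0, 0, 0, -0.1077, 0]
    - [0, 0, 0, -0.1077, 0]
    - [0, 0, 0, -0.1077, 0]
    - [0, 0, 0, 0, 0]

```text
clock: 64.22
eef_pos: [0.4814, 0.1797, 0.1112]
tool_rot: [-0.001, 0.766, 0.642, -0.001]
force: [0.1, -1.1, 0.5]
grip_width: 0.498
grip_force: 0.0
```

servo_tool:
  motion:
    - [-22.2, 6.8, 0, 0, 0]
    - [-22.2, 6.8, 0, 0, 0]
    - [-22.2, 6.8, 0, 0, 0]
    - [-22.2, 6.8, 0, 0, 0]
    - [-22.2, 6.8, 0, 0, 0]
    - [-22.2, 6.8, 0, 0, 0]
    - [-22.2, 6.8, 0, 0, 0]
    - [-22.2, 6.8, 0, 0, 0]
    - [-22.2, 6.8, 0, 0, 0]
    - [-22.2, 6.8, 0, 0, 0]
    - [-22.2, 6.8, 0, 0, 0]
    - [-22.2, 6.8, 0, 0, 0]

```text
clock: 65.22
eef_pos: [0.5142, -0.0976, 0.1118]
tool_rot: [-0.001, 0.769, 0.639, -0.0]
force: [-0.2, -0.9, -0.4]
grip_width: 0.5
grip_force: 0.0
```

servo_tool:
  motion:
    - [-22.2, 6.8, 1, 0, 0]
    - [-22.2, 6.8, 1, 0, 0]
    - [-22.2, 6.8, 1, 0, 0]
    - [-22.2, 6.8, 1, 0, 0]
    - [-22.2, 6.8, 1, 0, 0]
    - [-22.2, 6.8, 1, 0, 0]
    - [-22.2, 6.8, 1, 0, 0]
    - [-22.2, 6.8, 1, 0, 0]
    - [-22.2, 6.8, 1, 0, 0]
    - [-22.2, 6.8, 1, 0, 0]
    - [-22.2, 6.8, 0, 0, 0]

```text
clock: 66.13
eef_pos: [0.5438, -0.3508, 0.101]
tool_rot: [-0.001, 0.769, 0.639, -0.0]
force: [-0.0, -0.1, -0.1]
grip_width: 0.502
grip_force: 0.0
```

servo_tool:
  motion:
    - [0, 0, 0, 0, 0]
    - [0, 0, 0, 0, 0]
    - [0, 0, 0, 0, 0]

```text
clock: 66.38
eef_pos: [0.544, -0.3496, 0.1017]
tool_rot: [-0.001, 0.769, 0.639, -0.0]
force: [0.4, -0.2, -0.7]
grip_width: 0.502
grip_force: 0.0
```

```bash
python3 -c "
from h import *
look('wrist');plan(546,-352,-4,1.39)"
```

```text
[ 622. -362.] ang 1.14 L 80 W 38 [446. 222.]
[ 545. -352.] ang 1.39 L 88 W 18 [316. 237.]
t66.4 turn -0.001 shift [ -2.4   2.3 106. ] psi 1.389 F [0.9 0.1 1. ] w 42.431 gf 0.0 j6 -0.47
```

servo_tool:
  motion:
    - [-2, 1.4, 20, 0, 0]
    - [0, 0, 25, 0, 0]
    - [0, 0, 25, 0, 0]
    - [0, 0, 20, 0, 0]
    - [0, 0, 10, 0, 0]
    - [0, 0, 6, 0, 0]
    - [0, 0, 0, 0, 0]
    - [0, 0, 0, 0, 0]

```text
clock: 67.1
eef_pos: [0.5463, -0.3526, -0.002]
tool_rot: [0.001, 0.768, 0.641, 0.0]
force: [1.1, -0.6, 0.3]
grip_width: 0.5
grip_force: 0.0
```

servo_tool:
  motion:
    - [0, 0, 0, 0, -1]
    - [0, 0, 0, 0, -1]
    - [0, 0, 0, 0, -1]
    - [0, 0, 0, 0, -1]
    - [0, 0, 0, 0, -1]

```text
clock: 67.52
eef_pos: [0.5468, -0.3534, -0.0009]
tool_rot: [0.001, 0.768, 0.64, 0.0]
force: [-1.3, 1.5, 6.0]
grip_width: 0.175
grip_force: 58.6
```

servo_tool:
  motion:
    - [0, 0, -10, 0, -1]
    - [0, 0, -20, 0, -1]
    - [0, 0, -25, 0, -1]
    - [0, 0, -25, 0, -1]
    - [0, 0, -25, 0, -1]
    - [0, 0, -13, 0, -1]
    - [0, 0, 0, 0, -1]
    - [0, 0, 0, 0, -1]

```text
clock: 68.18
eef_pos: [0.5461, -0.3529, 0.1157]
tool_rot: [0.001, 0.768, 0.64, 0.0]
force: [-0.5, -0.6, -1.6]
grip_width: 0.171
grip_force: 58.9
```

```bash
python3 -c "
from h import *
place('l',46,115)"
```

```text
t68.2 turn 0.754 shift [ 357.2 -466.2    0.7] psi 1.390 F [-0.5 -0.6 -1.6] w 14.496 gf 58.9 j6 -0.47
```

servo_tool:
  motion:
    - [0, 0, 0, 0.1077, -1]
    - [0, 0, 0, 0.1077, -1]
    - [0, 0, 0, 0.1077, -1]
    - [0, 0, 0, 0.1077, -1]
    - [0, 0, 0, 0.1077, -1]
    - [0, 0, 0, 0.1077, -1]
    - [0, 0, 0, 0.1077, -1]
    - [0, 0, 0, 0, -1]

```text
clock: 68.85
eef_pos: [0.5443, -0.3515, 0.1118]
tool_rot: [-0.002, 0.951, 0.31, -0.001]
force: [-0.0, -0.2, -2.4]
grip_width: 0.165
grip_force: 58.9
```

servo_tool:
  motion:
    - [14.3, -18.6, 0, 0, -1]
    - [14.3, -18.6, 0, 0, -1]
    - [14.3, -18.6, 0, 0, -1]
    - [14.3, -18.6, 0, 0, -1]
    - [14.3, -18.6, 0, 0, -1]
    - [14.3, -18.6, 0, 0, -1]
    - [14.3, -18.6, 0, 0, -1]
    - [14.3, -18.6, 0, 0, -1]
    - [14.3, -18.6, 0, 0, -1]
    - [14.3, -18.6, 0, 0, -1]
    - [14.3, -18.6, 0, 0, -1]
    - [14.3, -18.6, 0, 0, -1]

```text
clock: 69.85
eef_pos: [0.5498, -0.0697, 0.1131]
tool_rot: [-0.001, 0.949, 0.315, -0.001]
force: [0.2, -0.3, -0.9]
grip_width: 0.171
grip_force: 59.0
```

servo_tool:
  motion:
    - [14.3, -18.6, 0, 0, -1]
    - [14.3, -18.6, 0, 0, -1]
    - [14.3, -18.6, 0, 0, -1]
    - [14.3, -18.6, 0, 0, -1]
    - [14.3, -18.6, 0, 0, -1]
    - [14.3, -18.6, 0, 0, -1]
    - [14.3, -18.6, 0, 0, -1]
    - [14.3, -18.6, 0, 0, -1]
    - [14.3, -18.6, 0, 0, -1]
    - [14.3, -18.6, 0, 0, -1]
    - [14.3, -18.6, 0, 0, -1]
    - [14.3, -18.6, 0, 0, -1]

```text
clock: 70.85
eef_pos: [0.5553, 0.2113, 0.113]
tool_rot: [-0.0, 0.949, 0.315, -0.001]
force: [0.3, -0.1, -1.8]
grip_width: 0.169
grip_force: 59.0
```

servo_tool:
  motion:
    - [14.3, -18.6, 0, 0, -1]
    - [0, 0, 0, 0, -1]
    - [0, 0, 0, 0, -1]
    - [0, 0, 0, 0, -1]

```text
clock: 71.18
eef_pos: [0.5561, 0.2333, 0.1135]
tool_rot: [0.0, 0.949, 0.314, -0.001]
force: [0.4, 0.4, -1.1]
grip_width: 0.17
grip_force: 59.0
```

```bash
python3 -c "
from h import *
place('l',46,31)"
```

```text
t71.2 turn 0.003 shift [ 0.9 -0.6 82.5] psi 0.639 F [ 0.4  0.4 -1.1] w 14.465 gf 59.0 j6 1.24
```

servo_tool:
  motion:
    - [0.3, -0.4, 15, 0, -1]
    - [0, 0, 22, 0, -1]
    - [0, 0, 22, 0, -1]
    - [0, 0, 12, 0, -1]
    - [0, 0, 8, 0, -1]
    - [0, 0, 4, 0, -1]
    - [0, 0, 2, 0, -1]
    - [0, 0, 0, 0, -1]
    - [0, 0, 0, 0, -1]

```text
clock: 71.93
eef_pos: [0.558, 0.2343, 0.0312]
tool_rot: [0.0, 0.95, 0.313, 0.001]
force: [0.5, 0.9, -2.3]
grip_width: 0.169
grip_force: 59.1
```

servo_tool:
  motion:
    - [0, 0, 0, 0, -0.4]
    - [0, 0, 0, 0, -0.2]
    - [0, 0, 0, 0, -0.2]
    - [0, 0, 0, 0, -0.2]
    - [0, 0, -15, 0, -0.2]
    - [0, 0, -25, 0, -0.2]
    - [0, 0, -25, 0, -0.2]
    - [0, 0, -25, 0, -0.2]
    - [0, 0, -25, 0, -0.2]
    - [0, 0, -25, 0, -0.2]
    - [0, 0, 0, 0, -0.2]

```text
clock: 72.85
eef_pos: [0.5602, 0.2355, 0.177]
tool_rot: [0.0, 0.95, 0.313, 0.005]
force: [1.1, 0.4, 1.5]
grip_width: 0.401
grip_force: 0.0
```

servo_tool:
  motion:
    - [0, 0, 0, -0.12, -0.2]
    - [0, 0, 0, -0.12, -0.2]
    - [0, 0, 0, -0.12, -0.2]
    - [0, 0, 0, -0.12, -0.2]
    - [0, 0, 0, -0.12, -0.2]
    - [0, 0, 0, -0.12, -0.2]
    - [0, 0, 0, -0.12, -0.2]
    - [0, 0, 0, -0.12, -0.2]
    - [0, 0, 0, -0.12, -0.2]
    - [0, 0, 0, -0.12, -0.2]
    - [0, 0, 0, -0.12, -0.2]
    - [0, 0, 0, -0.12, -0.2]

```text
clock: 73.85
eef_pos: [0.5569, 0.2344, 0.1697]
tool_rot: [-0.0, 0.505, 0.863, -0.0]
force: [-0.4, -0.2, 0.0]
grip_width: 0.4
grip_force: 0.0
```

servo_tool:
  motion:
    - [0, 0, 0, -0.12, -0.2]
    - [0, 0, 0, -0.01, -0.2]
    - [-20, 0, 0, 0, -0.2]
    - [-20, 0, 0, 0, -0.2]
    - [0, 0, 0, 0, -0.2]
    - [0, 0, 0, 0, -0.2]

```text
clock: 74.35
eef_pos: [0.581, 0.2015, 0.1697]
tool_rot: [-0.0, 0.453, 0.892, -0.0]
force: [-0.7, 0.1, -0.2]
grip_width: 0.396
grip_force: 0.0
```

```bash
python3 -c "
from h import *
plan(596.2,103.7,150,2.206)
im,c=grab('wrist');cv2.imwrite('pics/w7.png',im)
im,c=grab('scene');cv2.imwrite('pics/s7.png',im)
look()"
```

```text
t74.3 turn -0.004 shift [-87.7 -45.8  19.7] psi 2.202 F [-0.7  0.1 -0.2] w 33.660 gf 0.0 j6 -0.38
[ 634. -368.] ang 1.55 L 72 W 42 [171. 298.]
[ 454. -442.] ang -1.25 L 45 W 23 [153. 243.]
```

View pics/w7.png

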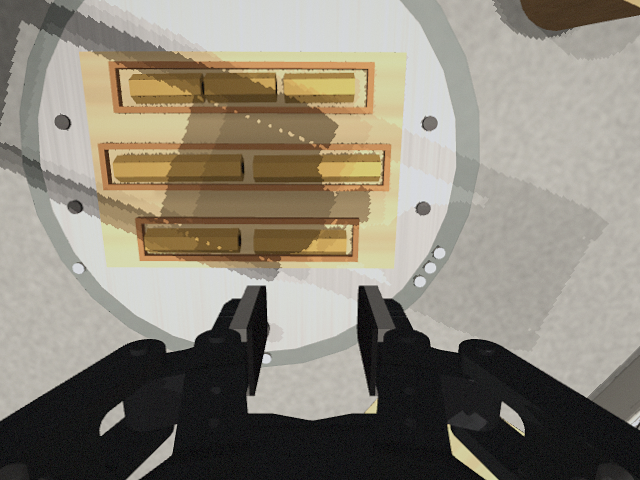

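All seven pieces lie flat in their rows: short at row 86, long at row 167, medium at row 240. I go back to the post.

servo_tool:
  motion:
    - [-18, -9.2, 4, -0.004, -0.3]
    - [-18, -9.2, 4, 0, -0.3]
    - [-18, -9.2, 4, 0, -0.3]
    - [-18, -9.2, 4, 0, -0.3]
    - [-15.5, -9, 3, 0, -0.3]
    - [0, 0, 0, 0, -0.3]
    - [0, 0, 0, 0, -0.3]
    - [0, 0, 0, 0, -0.3]

```text
clock: 75.17
eef_pos: [0.5959, 0.1056, 0.1512]
tool_rot: [-0.0, 0.449, 0.893, 0.0]
force: [0.2, 0.4, 1.0]
grip_width: 0.349
grip_force: 0.0
```

```bash
python3 -c "
from h import *
plan(596.2,103.7,38,2.206)
im,c=grab('wrist');g=cv2.cvtColor(im,cv2.COLOR_BGR2HSV)
print(proj(c,[[.5962,.1037,.076],[.5962,.1037,.026],[.52,.207,.03]]));cv2.imwrite('pics/w8.png',im)"
```

```text
t75.2 turn 0.004 shift [ -1.7  -0.9 113.2] psi 2.210 F [0.2 0.4 1. ] w 29.664 gf 0.0 j6 -0.55
[[311.63483175 250.02401309]
 [311.67495348 229.67108491]
 [312.20871772  26.96747528]]
```

View pics/w8.png

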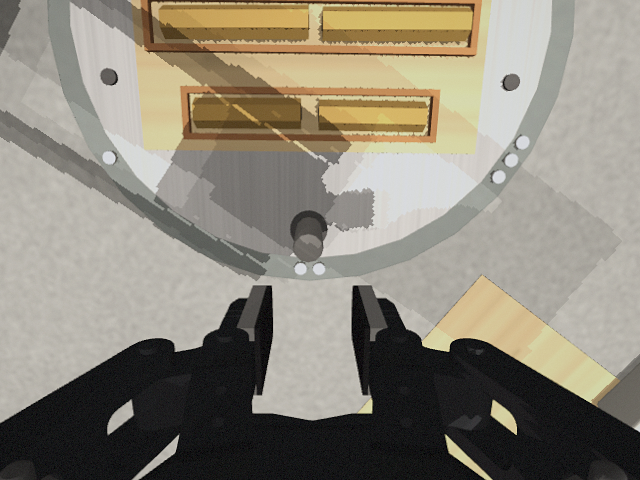

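The post top is at (308,247), about 2 mm left of the prediction. I correct and lower around it.

servo_tool:
  motion:
    - [0, -2.8, 0, 0, -0.3]
    - [0, 0, 20, 0, -0.3]
    - [0, 0, 20, 0, -0.3]
    - [0, 0, 15, 0, -0.3]
    - [0, 0, 10, 0, -0.3]
    - [0, 0, 10, 0, -0.3]
    - [0, 0, 0, 0, -0.3]

```text
clock: 75.8
eef_pos: [0.5924, 0.1033, 0.0738]
tool_rot: [-0.001, 0.449, 0.894, -0.001]
force: [-0.2, 0.6, -0.6]
grip_width: 0.353
grip_force: 0.0
```

servo_tool:
  motion:
    - [0, 0, 10, 0, -0.3]
    - [0, 0, 10, 0, -0.3]
    - [0, 0, 10, 0, -0.3]
    - [0, 0, 6, 0, -0.35]
    - [0, 0, 0, 0, -0.4]
    - [0, 0, 0, 0, -0.4]

```text
clock: 76.3
eef_pos: [0.5933, 0.1029, 0.0393]
tool_rot: [-0.001, 0.449, 0.893, -0.0]
force: [-0.2, 0.1, 0.3]
grip_width: 0.297
grip_force: 0.0
```

```bash
python3 -c "
from h import *
plan(647.5,221,40,3.2527)"
```

```text
t76.3 turn -1.043 shift [-66.9 111.4  -0.7] psi 2.210 F [-0.2  0.1  0.3] w 25.264 gf 0.0 j6 -0.55
```

servo_tool:
  motion:
    - [0, 2, 0, 0, -0.4]
    - [0.1, 4.5, 0, -0.035, -0.4]
    - [0.1, 4.5, 0, -0.035, -0.4]
    - [0.1, 4.5, 0, -0.035, -0.4]
    - [0.1, 4.5, 0, -0.035, -0.4]
    - [0.1, 4.5, 0, -0.035, -0.4]
    - [0.1, 4.5, 0, -0.035, -0.4]
    - [0.1, 4.5, 0, -0.035, -0.4]
    - [0.1, 4.5, 0, -0.035, -0.4]
    - [0.1, 4.5, 0, -0.035, -0.4]
    - [0.1, 4.5, 0, -0.035, -0.4]

```text
clock: 77.22
eef_pos: [0.6264, 0.1363, 0.0407]
tool_rot: [0.0, 0.286, 0.958, -0.0]
force: [-2.3, -3.9, 1.3]
grip_width: 0.295
grip_force: 2.0
```

servo_tool:
  motion:
    - [0.1, 4.5, 0, -0.035, -0.4]
    - [0.1, 4.5, 0, -0.035, -0.4]
    - [0.1, 4.5, 0, -0.035, -0.4]
    - [0.1, 4.5, 0, -0.035, -0.4]
    - [0.1, 4.5, 0, -0.035, -0.4]
    - [0.1, 4.5, 0, -0.035, -0.4]
    - [0.1, 4.5, 0, -0.035, -0.4]
    - [0.1, 4.5, 0, -0.035, -0.4]
    - [0.1, 4.5, 0, -0.035, -0.4]
    - [0.1, 4.5, 0, -0.035, -0.4]

```text
clock: 78.05
eef_pos: [0.6445, 0.1791, 0.041]
tool_rot: [0.001, 0.115, 0.993, 0.001]
force: [-0.6, 3.3, -0.2]
grip_width: 0.303
grip_force: 1.2
```

```bash
python3 -c "
from h import *
plan(647.5,221,40,3.2527)"
```

```text
t78.0 turn -0.341 shift [-7.7 41.3  1. ] psi 2.912 F [-0.6  3.3 -0.2] w 25.737 gf 1.2 j6 -1.15
```

servo_tool:
  motion:
    - [0.1, 4.3, 0, -0.034, -0.4]
    - [0.1, 4.3, 0, -0.034, -0.4]
    - [0.1, 4.3, 0, -0.034, -0.4]
    - [0.1, 4.3, 0, -0.034, -0.4]
    - [0.1, 4.3, 0, -0.034, -0.4]
    - [0.1, 4.3, 0, -0.034, -0.4]
    - [0.1, 4.3, 0, -0.034, -0.4]
    - [0.1, 4.2, 0, -0.034, -0.4]
    - [0.1, 4.2, 0, -0.034, -0.4]
    - [0.1, 4.2, 0, -0.034, -0.4]
    - [0, 0, 0, 0, -0.4]
    - [0, 0, 0, 0, -0.4]

```text
clock: 79.05
eef_pos: [0.6464, 0.2208, 0.0406]
tool_rot: [0.001, -0.054, 0.999, 0.0]
force: [-0.7, 0.2, 0.5]
grip_width: 0.301
grip_force: 0.0
```

servo_tool:
  motion:
    - [0, 0, 0, 0, -0.1]
    - [0, 0, 0, 0, -0.1]
    - [0, 0, 0, 0, -0.1]
    - [0, 0, 0, 0, -0.1]
    - [0, 0, -10, 0, -0.1]
    - [0, 0, -25, 0, -0.1]
    - [0, 0, -25, 0, -0.1]
    - [0, 0, -25, 0, -0.1]
    - [0, 0, -25, 0, -0.1]
    - [0, 0, -25, 0, -0.1]

```text
clock: 79.88
eef_pos: [0.6459, 0.2204, 0.1772]
tool_rot: [0.0, -0.054, 0.999, 0.0]
force: [0.4, -0.1, -0.5]
grip_width: 0.447
grip_force: 0.0
```

servo_tool:
  motion:
    - [-15, 0, -25, 0, -0.1]
    - [-15, 0, -25, 0, -0.1]
    - [0, -25, 0, 0, -0.1]
    - [0, -25, 0, 0, -0.1]
    - [0, -25, 0, 0, -0.1]
    - [0, -25, 0, 0, -0.1]
    - [0, -25, 0, 0, -0.1]
    - [0, 0, 0, 0, -0.1]
    - [0, 0, 0, 0, -0.1]
    - [0, 0, 0, 0, -0.1]

```text
clock: 80.72
eef_pos: [0.6893, 0.0998, 0.2256]
tool_rot: [0.0, -0.054, 0.999, 0.0]
force: [-0.3, 0.6, 0.1]
grip_width: 0.448
grip_force: 0.0
```

Run:
```python
from h import *
plan(647.5,221,40,3.2527)
im,c=grab('side');S,cs=grab('scene');cv2.imwrite('pics/end.png',np.hstack([cv2.resize(im[170:265,230:380],(400,253)),cv2.resize(S[200:320,315:465],(400,320))[:253]]) )
cv2.imwrite('pics/end.png',cv2.resize(S[195:320,315:475],None,fx=5,fy=5,interpolation=cv2.INTER_CUBIC)[:600,:800])
P=[(.6475,.2210,.076)];print(proj(cs,P),proj(c,P))
for b in blobs(S,cs,.008,(135,222,300,310)): print(np.round(b[:2]),b[3])
a=cv2.imread('pics/scene0.png').astype(int);d=np.abs(S.astype(int)-a).max(2)>60
print([ (n,d[y0:y1,x0:x1].sum()) for n,(x0,y0,x1,y1) in dict(cup=(470,255,510,300),screw=(245,325,335,345),strip=(428,198,532,218),ear=(472,215,515,262),tape=(208,260,235,285),offcut=(155,288,190,308),orange=(143,236,164,250),white=(183,200,198,230)).items()])
```

```text
t80.7 turn -0.003 shift [ 28.1 125.1 185.6] psi -3.033 F [-0.3  0.6  0.1] w 38.098 gf 0.0 j6 -1.61
[[404.4251569  283.17836395]] [[352.17686645 191.80888048]]
[ 634. -368.] 72.03810119628906
[ 454. -442.] 44.99298858642578
[('cup', np.int64(0)), ('screw', np.int64(0)), ('strip', np.int64(0)), ('ear', np.int64(0)), ('tape', np.int64(0)), ('offcut', np.int64(0)), ('orange', np.int64(0)), ('white', np.int64(0))]
```

View pics/end.png

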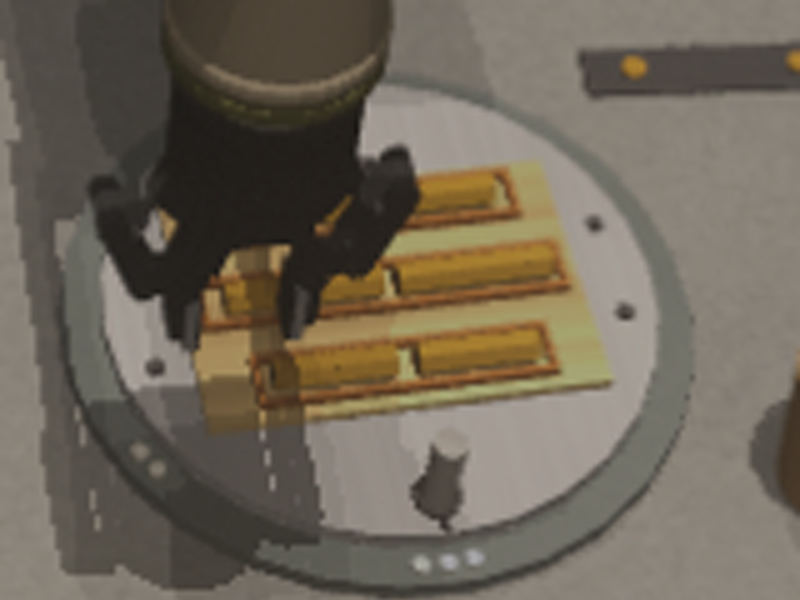

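The post top sits at (405,283), on its predicted three-pip place, and the bystanders are unchanged. The gripper hides part of the short row, so I check that row numerically from the side camera and then hand in.

Run:
```python
from h import *
im,c=grab('side');h=cv2.cvtColor(im,cv2.COLOR_BGR2HSV)
a=.635+1.047;ux=np.array([np.cos(a),np.sin(a)]);uy=np.array([-ux[1],ux[0]]);C=np.array([.5203,.2068])
for n,r,offs in(('s',.052,(-.05,0,.05,-.0795)),('l',0,(-.046,.046,-.093)),('m',-.052,(-.036,.036,-.0725))):
    for o in offs:
        p=C+r*uy+o*ux;q=proj(c,[p[0],p[1],.048])[0].round().astype(int);print(n,o,q,h[q[1]-1:q[1]+2,q[0]-1:q[0]+2].reshape(-1,3).mean(0).round())
```

```text
s -0.05 [286 217] [ 17. 189. 124.]
s 0 [283 206] [ 18. 194. 151.]
s 0.05 [281 196] [ 18. 195. 172.]
s -0.0795 [288 224] [ 16. 107.  38.]
l -0.046 [306 215] [ 18. 192. 137.]
l 0.046 [300 195] [ 18. 196. 169.]
l -0.093 [309 226] [ 15. 110.  42.]
m -0.036 [326 211] [ 18. 194. 149.]
m 0.036 [320 196] [ 18. 195. 165.]
m -0.0725 [329 219] [ 17. 157.  60.]
```

All seven places read brass in their rows.

```bash
python3 -c "
from rig import workorder
print(workorder.job_done())"
```

```text
the job is handed in; nothing more can be done
None
```

The job is handed in: all seven standoffs lie in their matching rows, the table stands at the three-pip station and is released, and the bystanders look unmoved; I viewed 15 pictures, one over the limit of 14.

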